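Make up two scent kits

TASK

Make up the two scent kits from the stock on the bench: in the plain tray stand the tall white-capped bottle in the small cell and the aluminium tin in the large cell; on the board with the sprung arm stand the dropper bottle in the small cell and the hexagonal wax block in the large cell, and slide the wooden plaque, plain end first, along the middle of the lane until it lies flat and straight with its front well past the arm's pressing bar, held down by the arm. Every piece ends upright on the floor of its place and let go; leave the glass beaker and the white bowl where they stand.

Things in the scene. Friction and masses are not known exactly. Their poses are not given: they have to be found in the camera images.
- tall_bottle: Stock: the taller amber glass bottle with a white screw cap and a blank paper band. Upright; body 34 mm in diameter up to 56 mm, white cap 24 mm in diameter from 64 to 85 mm (its top). About 90 g. Origin: centre of its underside, z up.
- dropper_bottle: Stock: small amber glass bottle with a narrow black dropper bulb. Upright; body 30 mm in diameter up to 45 mm, then black collar 20 mm and bulb 12 mm in diameter up to 80 mm. About 60 g. Origin: centre of its underside, z up.
- tin: Stock: flat round aluminium tin with lid, 56 mm in diameter (54 mm below the lid, whose lower edge is at 24 mm), 36 mm high. About 80 g. Origin: centre of its underside, z up.
- wax_block: Stock: cream-coloured hexagonal wax block, 42 mm across flats (48.5 mm across corners), 34 mm high. About 50 g. Origin: centre of its underside, z up; its x axis is normal to one pair of flats (the other pairs are at 60 and 120 degrees to it).
- plaque: Stock: flat brown wooden tester plaque, 110 x 36 x 6 mm, lying flat, with an upright fin near its rear to hold it by. Origin: centre of its underside; x along its length to the plain front end (edge at x = 55 mm), z up. Fin centred at x = -42, y = 0 mm: 24 mm long (x), 12 mm thick (y), rising from 6 to 34 mm. About 40 g.
- tray: Kit 1, fixed to the bench: plain plywood tray 151 x 86 mm, walls 5 mm thick and 20 mm high, inner floor at 5 mm. A cross wall makes two cells: small, inside 58 (x) x 76 (y) mm, centre x -41.5, y 0; large, inside 78 x 76 mm, centre x 31.5, y 0. Origin: centre of its underside, z up.
- clip_board: Kit 2, fixed: L-shaped plywood board, deck at 8 mm. Origin on the bench, z up. -y side: cells with 20 mm high, 5 mm walls: small, inside 52 (x) x 60 (y) mm, centre x -9, y -32; large, inside 68 x 60, centre x 56, y -32. +y side: flat open lane (x -100 to 100, y 3 to 66, middle y 40) for the plaque, which enters at the free -x end, moving to +x, under the sprung arm at the +x end.
- clip_arm: Steel sprung arm of kit 2, 22 mm wide. Origin: hinge, at x 88, y 40, z 22 mm of clip_board; it runs to -x. Pressing bar at board x 30, resting 4 mm above the deck; from it a lip slopes up to x 4, z 21, so the front of a plaque pushed along the lane lifts the arm by itself. Presses with about 1.5 N; sliding in takes up to 8 N. Hinge posts at x 82 to 94 stop a plaque pushed too far.
- beaker: Bystander: clear glass beaker, open, 56 mm in diameter, 65 mm high. Origin: centre of its underside.
- bowl: Bystander: small white ceramic bowl, 72 mm in diameter, 34 mm high. Origin: centre of its underside.

How it is judged:
By the outcome, as a careful person would: the job done as asked, in the order asked, and still so for the second after the job is handed in, with the robot touching nothing.
It also fails if it takes over 138 s, if anything falls off the work surface, if the arm or the gripper's body presses on something with over 40 N, if the wrist force passes 120 N, or if a joint passes its speed limit or range.

ROBOT

A 6-joint arm with a two-finger parallel gripper is mounted at the origin on the work surface. World frame = base frame: x ahead of the robot, y to its left, z up, the work surface at z = 0. Lengths are in m, angles in degrees, forces in N, time in s.
With the tool pointing down it reaches from about 0.35 to 0.875 m from the base axis. Payload 4.2 kg.
Tool frame: the origin (TCP) lies on the front face of the gripper's body, between the roots of the fingers; the fingertips stand 70 mm ahead of it and the grasp point (between the pads) lies 51 mm ahead of it (r.nose_length is the distance from the TCP to the fingertips, in m); z points along the fingers, y is the direction in which the jaws open and shut (so a half turn about z gives the same grasp; the last joint's range is limited). The gripper opens to 87 mm and grips with 3 to 60 N. Pads are 19 mm wide; open, the fingers measure 117 mm over their backs; the gripper's body (75 mm by 190 mm) begins 51 mm behind the grasp point.
Start: joints at [91.88, 22.042, 0.453, 0, -68.411, -14.817], TCP at [0.14, 0.609, 0.292] pointing down, gripper open.
Joint ranges: [-179.83, 179.83], [-69.29, 118.12], [-61.27, 80.66], [-181.25, 117.63], [-171.15, -9.14], [-177.46, 177.46]. Speed limits (degrees/s): [159.86, 159.86, 180, 180, 180, 180].

INTERFACE

Orientations are given as a 3x3 rotation matrix whose columns are the frame's x, y, z axes.
In Python, from station import telemetry, capture, order, r gives the robot as it stands.
- The arm moves only by the tool drive_tool, never from a script. Its argument "series" is a list of rows, each a list of 4 numbers: the shift along the tool's x, y, z as a fraction of full scale, then the turn about the tool's z as a fraction of full scale. In form: [[dx, dy, dz, turn], ...]. A call has 1 to 10 rows; each row is the pose to reach, as a shift and turn from the pose commanded when the call began, along the tool's axes at that moment; what a row does not reach only later rows make up. Full scale, the value 1, is 0.12 m for a shift and 2 rad for a turn. A row lasts 1/8 s, in which the tool goes at most 62.5 mm and 10.7 degrees, less where a joint would pass 70% of its speed; a pose out of reach is approached as far as the arm can. A call with a number of a shift or a turn outside -1 to 1 is refused whole. A call with a gripper value outside its range is refused whole. "fingers" is the finger opening in mm, from 0 to 87, set as the call begins (left out, the last holds). The fingers move at their own pace and stop on an object; the grip force is fixed at half the most. Time passes only in rows, so rows that repeat a pose let the fingers close. It gives the time, the measured TCP pose, the force and the opening at its end, in the units of the state.
- telemetry.sense(): the state, without advancing time (a new reading comes with each control period).
- capture(name): name is "scene" or "top"; returns a dict with "color" (480x640x3 uint8, blue, green, red), "fx", "fy", "cx", "cy" (pixels), "k1" (the pictures are not rectified: a ray, as slopes to the right and down, at radius r is drawn at 1 + k1 r^2 times it, then the intrinsics apply), "eye" and "attitude" of the camera in the world. Camera axes: x right, y up, looking along -z (the intrinsics and any distortion apply to the point x, -y, -z); pixel columns grow to the right and rows downward; lengths in m; the calibration is good to about 2 mm. A picture is of the moment at which its call begins. There is no depth.
- order.finish_job(): hands the job in, once; it reports no verdict.
The state is a dict: "time_s": time; "joints": joint angles; "joint_velocities": joint speeds; "effort": joint torques, N m; "tcp_pos": TCP position; "ee_rot": TCP orientation; "wrist_force": force on the tool from outside, world axes, zero at the start; "moment": the same for the moment, N m; "gripper_width": opening from 0.0 (shut) to 1.0 (fully open).
Only numpy, scipy, OpenCV 4.12 (cv2) and the standard library are available. Lean on these libraries where they do the work, as an engineer would, in place of code of your own. Each camera call takes 0.05 s, during which the arm holds its last target. There are 200 camera calls.

## Working session

There is one attempt and no reset: what is moved stays moved. The work goes in short steps, Python scripts to look and compute and a tool call to move; the robot and the scene stay as the last step left them, time stands still between calls to the robot, and variables do not carry over. Pictures are saved under pics/ and viewed, about 12 in all and at most 16, crops included, and the job is handed in when it is done.

Besides the shell and the picture viewer there is one more tool, called after "Emit:" by a JSON object that holds its "fn" and its "kwargs". drive_tool: Moves the arm, as the interface text tells. Shift numbers are shares of 0.12 m and turn numbers shares of 2 rad, none past 1 either way. Its arguments: {"type":"object","properties":{"series":{"type":"array","items":{"type":"array","items":{"type":"number","minimum":-1,"maximum":1}}},"fingers":{"type":"number"}},"required":["series"]}

```bash
ls; mkdir -p pics; python3 - <<'E'
from station import telemetry, capture, order, r
import cv2
s=telemetry.sense();print(s)
for n in("scene","top"):
    c=capture(n);cv2.imwrite(f"pics/{n}0.png",c["color"]);print({k:v for k,v in c.items() if k!="color"})
E
```

```text
pics
{'time_s': 0.0, 'joints': array([ 9.18789246e+01,  2.20914263e+01,  3.78615766e-01, -2.83836617e-02,
       -6.84122620e+01, -1.48180857e+01]), 'joint_velocities': array([ 0.13394366, -0.00712758,  0.05057058, -0.05446859, -0.04910178,
        0.03560738]), 'effort': array([-1.49541633e-03, -3.90665138e+01,  1.87405121e+01,  4.22037810e+00,
        1.09315210e-02, -1.90133719e-04]), 'tcp_pos': array([0.13980867, 0.60868914, 0.29114606]), 'ee_rot': array([[ 9.74567458e-01, -2.24093994e-01, -3.88820396e-04],
       [-2.24094303e-01, -9.74564989e-01, -2.19681277e-03],
       [ 1.13361804e-04,  2.22807468e-03, -9.99997511e-01]]), 'wrist_force': array([0.18012042, 0.58928838, 0.88100531]), 'moment': array([-0.0110525 , -0.02990456,  0.02029866]), 'gripper_width': 0.9960166944133282}
{'fx': 454.2350848163518, 'fy': 454.2350848163518, 'cx': 334.0802905762708, 'cy': 239.33339346034543, 'k1': -0.05995221930114444, 'eye': array([ 1.13705399, -0.28115807,  0.52408668]), 'attitude': array([[ 0.44736463, -0.5452934 ,  0.70888644],
       [ 0.89432706,  0.26687624, -0.35910469],
       [ 0.00663247,  0.79462707,  0.60706164]])}
{'fx': 437.3314105154973, 'fy': 437.3314105154973, 'cx': 314.55282160733515, 'cy': 241.97856824835523, 'k1': 0.030295054086024554, 'eye': array([0.50970623, 0.01221943, 0.89101085]), 'attitude': array([[-0.00759803,  0.99822953, -0.05899224],
       [-0.9997484 , -0.00882818, -0.02062022],
       [-0.0211045 ,  0.05882073,  0.99804545]])}
```

View pics/top0.png

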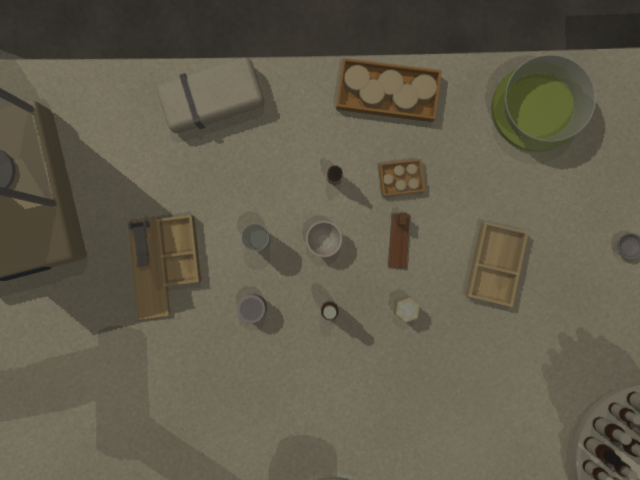

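View pics/scene0.png

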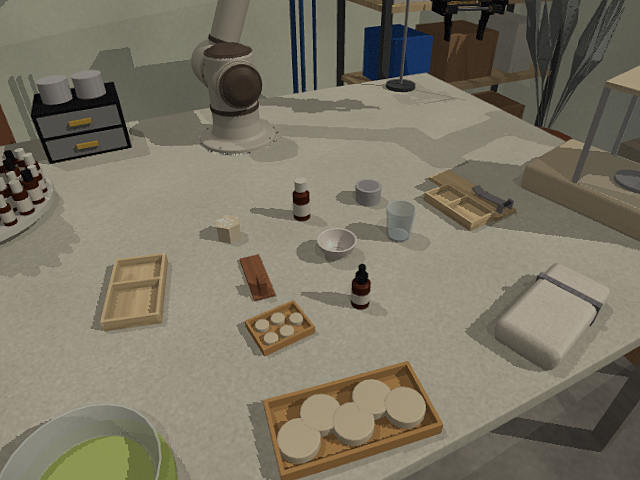

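The top view shows +x up and -y to the right. The board is at about (165,265) and the tray at (498,264). Stock positions are tall bottle (330,311), tin (252,308), dropper (335,174), wax (408,309) and plaque (400,240), with the beaker at (256,238) and the bowl at (324,239). Next I'll view enlarged crops.

```bash
cat > h.py <<'E'
import numpy as np, cv2
from station import telemetry, capture, order, r
def ray(c,uv):
    K=np.array([[c["fx"],0,c["cx"]],[0,c["fy"],c["cy"]],[0,0,1]])
    p=cv2.undistortPoints(np.array(uv,float).reshape(-1,1,2),K,np.array([c["k1"],0,0,0]))[:,0]
    return np.c_[p[:,0],-p[:,1],-np.ones(len(p))]@c["attitude"].T
def plane(c,uv,z):
    d=ray(c,uv); e=c["eye"]; return e+d*((z-e[2])/d[:,2])[:,None]
def crop(img,x0,y0,x1,y1,k):
    im=cv2.resize(img[y0:y1,x0:x1],None,fx=k,fy=k,interpolation=cv2.INTER_CUBIC)
    im=cv2.convertScaleAbs(im,alpha=1.5)
    for u in range(-(-x0//10)*10,x1,10):
        cv2.line(im,((u-x0)*k,0),((u-x0)*k,6 if u%50 else 14),(0,255,255),1)
        if u%20==0: cv2.putText(im,str(u),((u-x0)*k,24),0,.35,(0,255,255),1)
    for v in range(-(-y0//10)*10,y1,10):
        cv2.line(im,(0,(v-y0)*k),(6,(v-y0)*k),(0,255,255),1)
        if v%20==0: cv2.putText(im,str(v),(8,(v-y0)*k+4),0,.35,(0,255,255),1)
    return im
E
python3 - <<'E'
from h import *
c=cv2.imread("pics/top0.png")
a=crop(c,125,208,205,323,5);b=crop(c,464,213,532,312,5)
h=575;b=cv2.copyMakeBorder(b,0,h-b.shape[0],0,0,cv2.BORDER_CONSTANT)
cv2.imwrite("pics/kits.png",np.hstack([a,b]))
cv2.imwrite("pics/mid.png",crop(c,235,155,430,325,4)[:600,:800])
E
```

```text
(no output)
```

View pics/kits.png

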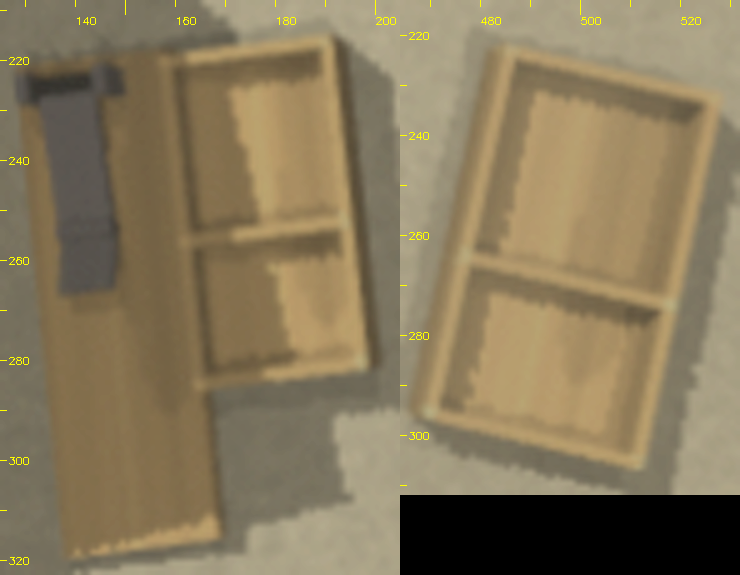

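View pics/mid.png

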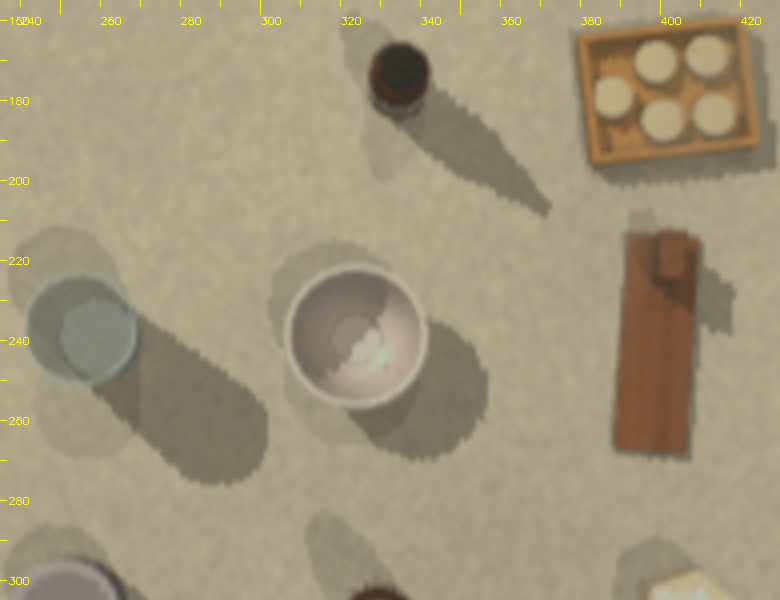

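The board's clip arm is at (135–148, 220–267) and its cells are to the right. The tray's large cell is at the top. The plaque's fin is at its top end, (403,219), so its plain end faces the robot and it needs a half turn. Next I'll measure the stock with masks.

```bash
cat > m1.py <<'E'
from h import *
c=capture("top");im=c["color"];hsv=cv2.cvtColor(im,cv2.COLOR_BGR2HSV)
def fit(P,M):
    # rigid 2D fit world=R m+t
    P=np.array(P)[:,:2];M=np.array(M,float);p=P.mean(0);m=M.mean(0)
    A=((M-m)[:,0]+1j*(M-m)[:,1]);B=((P-p)[:,0]+1j*(P-p)[:,1])
    q=(A.conj()*B).sum();th=np.angle(q);R=np.array([[np.cos(th),-np.sin(th)],[np.sin(th),np.cos(th)]])
    t=p-R@m;return t,np.degrees(th),abs(q)/(abs(A)**2).sum(),(P-(M@R.T+t))*1000
np.set_printoptions(precision=4,suppress=True)
tr=plane(c,[(483.8,222.5),(527.5,232),(512,306),(470,296)],.020)
print("tray",*fit(tr,np.array([(75.5,43),(75.5,-43),(-75.5,-43),(-75.5,43)])/1000))
# board: cell outer corners (wall top z=.02 or .028) : x -40..95, y -67..3 ; lane near end z=.008
for z in(.02,.028):
    P=np.r_[plane(c,[(190.7,215.3),(198.3,282)],z),plane(c,[(138,319),(168.5,312.5)],.008)]
    print("board",z,*fit(P,np.array([(95,-67),(-40,-67),(-100,66),(-100,3)])/1000))
out=im.copy()
def blob(name,mask,box,z):
    x0,y0,x1,y1=box;m=np.zeros(mask.shape,np.uint8);m[y0:y1,x0:x1]=mask[y0:y1,x0:x1]
    k=max(cv2.findContours(m,cv2.RETR_EXTERNAL,cv2.CHAIN_APPROX_NONE)[0],key=cv2.contourArea)
    (u,v),rad=cv2.minEnclosingCircle(k);mo=cv2.moments(k);g=(mo["m10"]/mo["m00"],mo["m01"]/mo["m00"])
    w=plane(c,[g],z)[0];cv2.drawContours(out,[k],-1,(0,0,255),1)
    print(name,"px",np.round(g,1),"r",round(rad,1),"rmm",rad*1000*(c["eye"][2]-z)/c["fx"],"world",w);return k
V=hsv[...,2];S=hsv[...,1]
for b in((318,300,342,322),(238,294,266,324),(396,297,420,322)): print(hsv[(b[1]+b[3])//2,b[0]:b[2]:2].tolist())
blob("cap",((V>135)&(S<60)).astype(np.uint8),(318,300,342,322),.085)
blob("bulb",(V<45).astype(np.uint8),(325,160,345,180),.080)
H=hsv[...,0]
k=blob("plaque",((H<14)&(S>110)).astype(np.uint8),(380,205,420,275),.006)
rr=cv2.minAreaRect(k);bp=cv2.boxPoints(rr);print("plaque rect",rr,plane(c,bp,.006))
cv2.imwrite("pics/low.png",crop(out,240,290,425,327,4))
E
python3 m1.py
```

```text
tray [ 0.5148 -0.3299] -13.029646863656115 0.979449966501754 [[-1.3101  0.5128]
 [-1.5781  0.5519]
 [ 1.3357  1.4069]
 [ 1.5525 -2.4715]]
board 0.02 [0.5174 0.3334] 6.600238243113967 0.9800399803734292 [[-2.4043  0.9854]
 [-1.9902  0.0931]
 [-0.3728 -1.3157]
 [ 4.7673  0.2372]]
board 0.028 [0.5174 0.3319] 6.041022618171013 0.9819310799994987 [[-2.8531  1.0514]
 [-1.0661 -0.9998]
 [-0.916  -0.8361]
 [ 4.8352  0.7845]]
[[23, 55, 116], [23, 53, 105], [11, 103, 52], [25, 41, 119], [27, 41, 125], [27, 39, 124], [27, 39, 125], [27, 39, 124], [25, 39, 125], [18, 56, 68], [15, 75, 61], [23, 50, 81]]
[[18, 30, 102], [17, 26, 89], [17, 26, 87], [17, 26, 87], [17, 26, 87], [17, 26, 87], [17, 26, 87], [13, 27, 86], [17, 26, 87], [17, 27, 86], [17, 26, 87], [17, 27, 86], [16, 29, 98], [18, 34, 98]]
[[21, 74, 107], [22, 72, 124], [24, 53, 125], [23, 55, 125], [25, 47, 125], [33, 22, 126], [28, 27, 125], [26, 29, 125], [28, 27, 125], [25, 38, 126], [23, 66, 124], [22, 69, 114]]Traceback (most recent call last):
  File "m1.py", line 25, in <module>
    blob("cap",((V>135)&(S<60)).astype(np.uint8),(318,300,342,322),.085)
    ~~~~^^^^^^^^^^^^^^^^^^^^^^^^^^^^^^^^^^^^^^^^^^^^^^^^^^^^^^^^^^^^^^^^
  File "m1.py", line 19, in blob
    k=max(cv2.findContours(m,cv2.RETR_EXTERNAL,cv2.CHAIN_APPROX_NONE)[0],key=cv2.contourArea)
ValueError: max() iterable argument is empty
```

```bash
sed -i '/^for b in((318/d; s/((V>135)&(S<60))/((S<47)\&(V>110))/' m1.py
sed -i 's/^H=hsv.*/&\nblob("tin",((V<96)\&(S<35)).astype(np.uint8),(238,292,268,324),.036)\nk=blob("wax",(V>119).astype(np.uint8),(394,295,424,324),.034)\nq=plane(c,k[:,0,:].astype(float),.034)[:,:2]\nwh=[np.ptp(q@[np.cos(np.radians(a)),np.sin(np.radians(a))])*1000 for a in range(0,180,5)];print(np.round(wh,1))/' m1.py
python3 m1.py
```

```text
tray [ 0.5148 -0.3299] -13.029646863656115 0.979449966501754 [[-1.3101  0.5128]
 [-1.5781  0.5519]
 [ 1.3357  1.4069]
 [ 1.5525 -2.4715]]
board 0.02 [0.5174 0.3334] 6.600238243113967 0.9800399803734292 [[-2.4043  0.9854]
 [-1.9902  0.0931]
 [-0.3728 -1.3157]
 [ 4.7673  0.2372]]
board 0.028 [0.5174 0.3319] 6.041022618171013 0.9819310799994987 [[-2.8531  1.0514]
 [-1.0661 -0.9998]
 [-0.916  -0.8361]
 [ 4.8352  0.7845]]
cap px [329.4 312. ] r 5.9 rmm 10.894978251665508 world [0.429  0.0027 0.085 ]
bulb px [335.  173.1] r 7.1 rmm 13.178555184025477 world [ 0.6865 -0.0104  0.08  ]
tin px [250.7 308.7] r 11.6 rmm 22.629550935397596 world [0.4313 0.1551 0.036 ]
wax px [407.2 309.3] r 11.5 rmm 22.44882748232304 world [ 0.4284 -0.1483  0.034 ]
[42.1 41.6 40.7 39.5 39.  39.8 41.  42.  42.7 43.1 43.3 43.3 42.9 42.2
 41.1 39.8 39.5 40.1 40.7 42.  43.  43.7 44.1 44.1 43.8 43.1 42.2 40.9
 39.9 40.6 41.7 42.6 43.2 43.4 43.3 42.9]
plaque px [398.7 241.3] r 27.7 rmm 56.12693159279434 world [ 0.562  -0.1393  0.006 ]
plaque rect ((398.6017150878906, 239.77069091796875), (17.3817195892334, 54.2004280090332), 3.3664608001708984) [[ 0.5117 -0.1176  0.006 ]
 [ 0.6211 -0.1259  0.006 ]
 [ 0.6186 -0.1608  0.006 ]
 [ 0.5094 -0.1522  0.006 ]]
```

View pics/low.png

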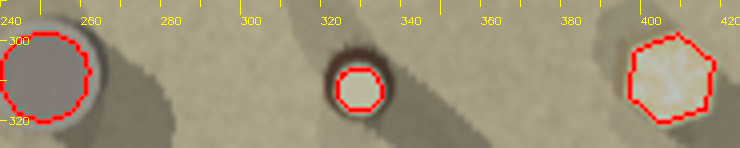

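The masks sit well on the tin (250.7,308.7), cap (329.4,312) and wax (407,309). The dropper is uncertain because of its height, so I'll cross-check with the scene view.

```bash
python3 - <<'E'
from h import *
c=cv2.imread("pics/scene0.png")
C=np.zeros((600,800,3),np.uint8)
def put(b,x,y,k):
    a=crop(c,*b,k);h,w=min(a.shape[0],600-y),min(a.shape[1],800-x);C[y:y+h,x:x+w]=a[:h,:w]
put((340,260,384,314),0,0,5);put((285,172,323,226),225,0,5);put((350,172,391,212),420,0,4);put((211,210,246,248),590,0,4)
put((420,164,522,232),0,290,4);put((235,250,280,304),420,290,5);
put((98,250,176,330),650,290,2)
cv2.imwrite("pics/sc.png",C)
E
```

```text
(no output)
```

View pics/sc.png

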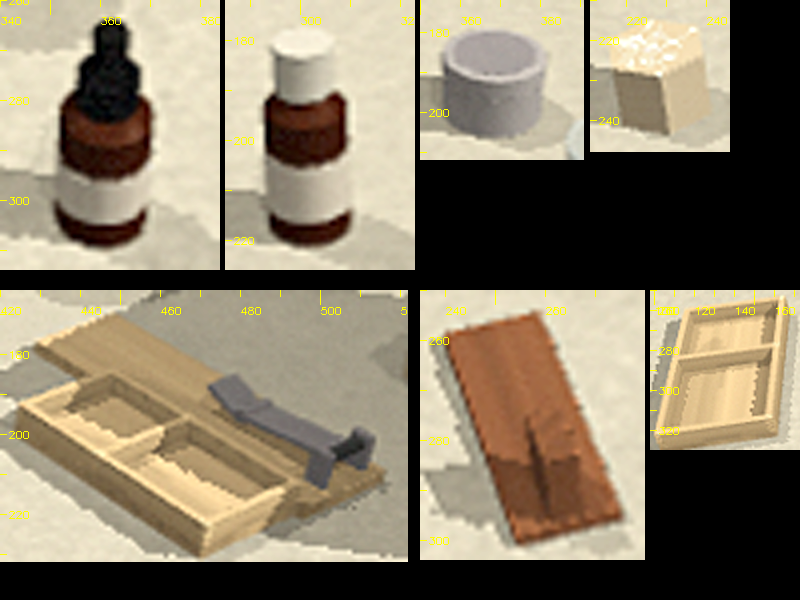

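```bash
python3 - <<'E'
from h import *
np.set_printoptions(precision=4,suppress=True)
c=capture("scene");t=capture("top")
def base(uv,rad):
    p=plane(c,[uv],0)[0];d=p-c["eye"];d[2]=0;return p+d/np.linalg.norm(d)*rad
print("drop tip",plane(c,[(361.6,265)],.08)," base",base((360,308.8),.015))
for z in(.045,.055,.065,.08):print("top",z,plane(t,[(334.6,172.6)],z), plane(t,[(335,173.1)],z))
print("tall cap",plane(c,[(300,180.2)],.085),"base",base((300.8,220.6),.017))
print("tin",plane(c,[(368.2,185.3)],.036),"base",base((367.6,206),.027))
print("wax",plane(c,[(226.8,221.2)],.034))
# plaque corners top face z .006: (front-l,front-r,rear-r,rear-l)
print("plaque",plane(c,[(241.2,258.5),(258.6,254.6),(275,295.5),(254.5,301)],.006))
# board: near cell wall corners: outer bottom-right corner etc.
print("board z.02",plane(c,[(424.5,193.4),(444.5,182.8),(469.5,228.8-5),(492,210)],.02))
print("tray z.02",plane(c,[(100.5,327.5),(134.5*1.0,326)],.02))
E
```

```text
drop tip [[ 0.6934 -0.0097  0.08  ]]  base [ 0.6927 -0.0076  0.    ]
top 0.045 [[ 0.6951 -0.0105  0.045 ]] [[ 0.6941 -0.0113  0.045 ]]
top 0.055 [[ 0.6929 -0.0102  0.055 ]] [[ 0.6919 -0.011   0.055 ]]
top 0.065 [[ 0.6907 -0.01    0.065 ]] [[ 0.6897 -0.0107  0.065 ]]
top 0.08 [[ 0.6874 -0.0096  0.08  ]] [[ 0.6865 -0.0103  0.08  ]]
tall cap [[0.4282 0.0035 0.085 ]] base [0.4245 0.0028 0.    ]
tin [[0.4313 0.1557 0.036 ]] base [0.4297 0.1583 0.    ]
wax [[ 0.4261 -0.147   0.034 ]]
plaque [[ 0.5096 -0.1484  0.006 ]
 [ 0.5128 -0.1169  0.006 ]
 [ 0.6239 -0.1275  0.006 ]
 [ 0.6213 -0.1614  0.006 ]]
board z.02 [[0.4892 0.2609 0.02  ]
 [0.4719 0.3273 0.02  ]
 [0.6192 0.2741 0.02  ]
 [0.6014 0.3476 0.02  ]]
tray z.02 [[ 0.5885 -0.3878  0.02  ]
 [ 0.6073 -0.3413  0.02  ]]
```

```bash
python3 - <<'E'
src=open("m1.py").read().split("out=im")[0]
exec(src)
for z in(.02,.028):
    P=np.r_[plane(c,[(190.9,215.2),(198.3,282),(164.2,285.5)],z),plane(c,[(137.8,319),(168.3,315.4)],.008)]
    t,a,s,res=fit(P,np.array([(95,-67),(-40,-67),(-40,3),(-100,66),(-100,3)])/1000);print(z,t,a,s,res)
P=plane(c,[(483.4,222.5),(527.5,232),(512,306),(469.3,296)],.020)
print("tray",*fit(P,np.array([(75.5,43),(75.5,-43),(-75.5,-43),(-75.5,43)])/1000))
def at(t,a,m):
    a=np.radians(a);return np.round(np.array(t)+np.array([[np.cos(a),-np.sin(a)],[np.sin(a),np.cos(a)]])@(np.array(m)/1000),4)
for n,p in dict(arm_base=(88,40),armtip=(4,40)).items():print(n,at((.517,.333),6.4,p))
# arm tip edges in image z=.021: (137,267),(147.5,266); pressing bar (137.5,256)
print(plane(c,[(136.8,267),(147.3,266)],.021), plane(c,[(128.6,228),(149.2,226)],.02))
E
```

```text
tray [ 0.5148 -0.3299] -13.029646863656115 0.979449966501754 [[-1.3101  0.5128]
 [-1.5781  0.5519]
 [ 1.3357  1.4069]
 [ 1.5525 -2.4715]]
board 0.02 [0.5174 0.3334] 6.600238243113967 0.9800399803734292 [[-2.4043  0.9854]
 [-1.9902  0.0931]
 [-0.3728 -1.3157]
 [ 4.7673  0.2372]]
board 0.028 [0.5174 0.3319] 6.041022618171013 0.9819310799994987 [[-2.8531  1.0514]
 [-1.0661 -0.9998]
 [-0.916  -0.8361]
 [ 4.8352  0.7845]]
0.02 [0.5163 0.3331] 6.542294939689278 0.9913403083052781 [[-0.9928  0.9733]
 [-0.7614  0.3463]
 [ 0.8579 -1.3175]
 [ 0.733  -0.737 ]
 [ 0.1634  0.735 ]]
0.028 [0.5163 0.3313] 5.995701718113804 0.9924700265271992 [[-1.5114  1.37  ]
 [ 0.0903 -0.3902]
 [ 1.1042 -2.7503]
 [ 0.1445  0.1164]
 [ 0.1723  1.6541]]
tray [ 0.5148 -0.3294] -13.072286180237322 0.982738750973761 [[-1.3235  0.8198]
 [-1.5376  0.0674]
 [ 1.3508  0.813 ]
 [ 1.5102 -1.7001]]
arm_base [0.6    0.3826]
armtip [0.5165 0.3732]
[[0.5143 0.385  0.021 ]
 [0.5161 0.3641 0.021 ]] [[0.5926 0.4032 0.02  ]
 [0.5963 0.3619 0.02  ]]
```

```bash
cat > plan.py <<'E'
# python3 plan.py step_mm x,y,z,yaw ... : prints the shifts needed from the last planned pose (kept in cmd.json)
import sys,json,math,os
import numpy as np
st=json.load(open("cmd.json")) if os.path.exists("cmd.json") else [.14,.609,.292,-12.94]
step=float(sys.argv[1])/1000
for a in sys.argv[2:]:
    g=[float(v) for v in a.split(",")]
    d=np.array(g)-st;n=1
    def loc(d,yaw):
        c,s=math.cos(math.radians(yaw)),math.sin(math.radians(yaw));return np.array([c*d[0]+s*d[1],s*d[0]-c*d[1],-d[2]])
    while True:
        f=d/n;L=[loc(f,st[3]+f[3]*i) for i in range(n)]
        if max(abs(v).max() for v in L)<=.12 and abs(f[3])<=90: break
        n+=1
    for i in range(n):
        full=np.r_[loc(f,st[3])/.12,-math.radians(f[3])/2].round(3)
        k=max(1,math.ceil(max(np.linalg.norm(f[:3])/step,abs(f[3])/9)))
        print(k,"rows",json.dumps([[round(x*j/k,3) for x in full] for j in range(1,k+1)]))
        c,s=math.cos(math.radians(st[3])),math.sin(math.radians(st[3]));u=full*.12
        st=[st[0]+c*u[0]+s*u[1],st[1]+s*u[0]-c*u[1],st[2]-u[2],st[3]-math.degrees(full[3]*2)]
    print("->",np.round(st,4))
json.dump(list(st),open("cmd.json","w"))
E
python3 plan.py 60 .428,.003,.22,-13; python3 plan.py 30 .428,.003,.092,-13
```

```text
3 rows [[0.231, 0.292, 0.04, 0.0], [0.463, 0.585, 0.08, 0.0], [0.694, 0.877, 0.12, 0.0]]
3 rows [[0.231, 0.292, 0.04, 0.0], [0.463, 0.585, 0.08, 0.0], [0.694, 0.877, 0.12, 0.0]]
3 rows [[0.231, 0.292, 0.04, 0.0], [0.463, 0.585, 0.08, 0.0], [0.694, 0.877, 0.12, 0.0]]
3 rows [[0.231, 0.292, 0.04, 0.0], [0.463, 0.585, 0.08, 0.0], [0.694, 0.877, 0.12, 0.0]]
3 rows [[0.231, 0.292, 0.04, 0.0], [0.463, 0.585, 0.08, 0.0], [0.694, 0.877, 0.12, 0.0]]
-> [ 4.280e-01  2.900e-03  2.200e-01 -1.294e+01]
3 rows [[-0.0, -0.0, 0.178, 0.0], [-0.0, -0.0, 0.355, 0.0], [-0.0, -0.0, 0.533, 0.0]]
3 rows [[-0.0, -0.0, 0.178, 0.0], [-0.0, -0.0, 0.355, 0.0], [-0.0, -0.0, 0.533, 0.0]]
-> [ 4.280e-01  2.900e-03  9.210e-02 -1.294e+01]
```

Emit:
{"fn": "drive_tool", "kwargs": {"series": [[0.231,0.292,0.04,0],[0.463,0.585,0.08,0],[0.694,0.877,0.12,0]], "fingers": 87}}

```text
time_s: 0.72
tcp_pos: [0.1979, 0.4866, 0.2777]
ee_rot: [[0.975, -0.224, 0.0], [-0.224, -0.975, 0.0], [0.0, -0.0, -1.0]]
wrist_force: [0.4, -0.3, -0.6]
gripper_width: 1.001
```

Emit:
{"fn": "drive_tool", "kwargs": {"series": [[0.231,0.292,0.04,0],[0.463,0.585,0.08,0],[0.694,0.877,0.12,0]]}}

```text
time_s: 1.1
tcp_pos: [0.2555, 0.3653, 0.2635]
ee_rot: [[0.975, -0.224, 0.0], [-0.224, -0.975, 0.001], [0.0, -0.001, -1.0]]
wrist_force: [1.1, 0.7, 0.8]
gripper_width: 1.001
```

Emit:
{"fn": "drive_tool", "kwargs": {"series": [[0.231,0.292,0.04,0],[0.463,0.585,0.08,0],[0.694,0.877,0.12,0]]}}

```text
time_s: 1.48
tcp_pos: [0.3131, 0.2442, 0.2492]
ee_rot: [[0.975, -0.223, 0.001], [-0.223, -0.975, 0.001], [0.0, -0.001, -1.0]]
wrist_force: [-0.1, 0.3, 0.8]
gripper_width: 1.003
```

Emit:
{"fn": "drive_tool", "kwargs": {"series": [[0.231,0.292,0.04,0],[0.463,0.585,0.08,0],[0.694,0.877,0.12,0]]}}

```text
time_s: 1.85
tcp_pos: [0.3708, 0.123, 0.2349]
ee_rot: [[0.975, -0.223, 0.001], [-0.223, -0.975, 0.001], [0.001, -0.001, -1.0]]
wrist_force: [0.6, -0.4, 0.4]
gripper_width: 0.999
```

Emit:
{"fn": "drive_tool", "kwargs": {"series": [[0.231,0.292,0.04,0],[0.463,0.585,0.08,0],[0.694,0.877,0.12,0],[0.694,0.877,0.12,0],[0.694,0.877,0.12,0],[0.694,0.877,0.12,0]]}}

```text
time_s: 2.6
tcp_pos: [0.4277, 0.0038, 0.2205]
ee_rot: [[0.975, -0.222, 0.0], [-0.222, -0.975, 0.0], [0.0, -0.0, -1.0]]
wrist_force: [-0.5, -0.5, 0.9]
gripper_width: 1.001
```

Emit:
{"fn": "drive_tool", "kwargs": {"series": [[0,0,0.27,0],[0,0,0.533,0],[0,0,0.8,0],[0,0,1.0,0],[0,0,1.0,0]]}}

```text
time_s: 3.22
tcp_pos: [0.4269, 0.0036, 0.0992]
ee_rot: [[0.975, -0.222, -0.004], [-0.222, -0.975, -0.001], [-0.003, 0.002, -1.0]]
wrist_force: [-0.6, -0.0, -0.8]
gripper_width: 1.002
```

Emit:
{"fn": "drive_tool", "kwargs": {"series": [[0,0,0.066,0],[0,0,0.066,0],[0,0,0.066,0]]}}

```text
time_s: 3.6
tcp_pos: [0.4282, 0.0032, 0.0929]
ee_rot: [[0.975, -0.224, 0.001], [-0.224, -0.975, 0.001], [0.001, -0.001, -1.0]]
wrist_force: [0.2, -0.1, 0.4]
gripper_width: 1.0
```

Emit:
{"fn": "drive_tool", "kwargs": {"series": [[0,0,0,0],[0,0,0,0],[0,0,0,0],[0,0,0,0],[0,0,0,0],[0,0,0,0]], "fingers": 25}}

```text
time_s: 4.35
tcp_pos: [0.4279, 0.0031, 0.0923]
ee_rot: [[0.975, -0.224, -0.0], [-0.224, -0.975, -0.0], [-0.0, 0.0, -1.0]]
wrist_force: [0.1, 0.9, 0.4]
gripper_width: 0.4
```

```bash
python3 plan.py 40 .428,.003,.22,-13; python3 plan.py 40 .4746,-.3203,.22,-13;  python3 plan.py 30 .4746,-.3203,.0985,-13; cat cmd.json
```

```text
2 rows [[-0.0, -0.0, -0.266, 0.0], [-0.0, -0.0, -0.533, 0.0]]
2 rows [[-0.0, -0.0, -0.266, 0.0], [-0.0, -0.0, -0.533, 0.0]]
-> [ 4.280e-01  2.900e-03  2.200e-01 -1.294e+01]
3 rows [[0.109, 0.282, -0.0, 0.0], [0.218, 0.564, -0.0, 0.0], [0.327, 0.846, -0.0, 0.0]]
3 rows [[0.109, 0.282, -0.0, 0.0], [0.218, 0.564, -0.0, 0.0], [0.327, 0.846, -0.0, 0.0]]
3 rows [[0.109, 0.282, -0.0, 0.0], [0.218, 0.564, -0.0, 0.0], [0.327, 0.846, -0.0, 0.0]]
-> [  0.4745  -0.3203   0.22   -12.94  ]
3 rows [[0.0, 0.0, 0.169, 0.0], [0.0, 0.0, 0.337, 0.0], [0.0, 0.0, 0.506, 0.0]]
3 rows [[0.0, 0.0, 0.169, 0.0], [0.0, 0.0, 0.337, 0.0], [0.0, 0.0, 0.506, 0.0]]
-> [  0.4745  -0.3203   0.0986 -12.94  ]
[0.4745235122795407, -0.3202687295568273, 0.09855999999999998, -12.94]
```

Emit:
{"fn": "drive_tool", "kwargs": {"series": [[0,0,-0.2,0],[0,0,-0.5,0],[0,0,-0.8,0],[0,0,-1.0,0]]}}

```text
time_s: 4.85
tcp_pos: [0.428, 0.0031, 0.2138]
ee_rot: [[0.975, -0.224, 0.002], [-0.224, -0.975, 0.001], [0.001, -0.001, -1.0]]
wrist_force: [-0.6, -1.1, -1.2]
gripper_width: 0.382
```

Emit:
{"fn": "drive_tool", "kwargs": {"series": [[0.05,0.15,-0.03,0],[0.15,0.4,-0.066,0],[0.25,0.63,-0.066,0],[0.327,0.846,-0.066,0]]}}

```text
time_s: 5.35
tcp_pos: [0.4432, -0.1056, 0.22]
ee_rot: [[0.975, -0.224, -0.001], [-0.224, -0.975, 0.0], [-0.001, -0.0, -1.0]]
wrist_force: [0.1, 0.0, -1.0]
gripper_width: 0.381
```

Emit:
{"fn": "drive_tool", "kwargs": {"series": [[0.109,0.282,0,0],[0.218,0.564,0,0],[0.327,0.846,0,0]]}}

```text
time_s: 5.72
tcp_pos: [0.4587, -0.2135, 0.2198]
ee_rot: [[0.975, -0.224, -0.001], [-0.224, -0.975, 0.0], [-0.001, -0.0, -1.0]]
wrist_force: [0.1, 0.2, -0.8]
gripper_width: 0.378
```

Emit:
{"fn": "drive_tool", "kwargs": {"series": [[0.109,0.282,0,0],[0.2,0.53,0,0],[0.28,0.74,0,0],[0.327,0.846,0,0],[0.327,0.846,0,0],[0.327,0.846,0,0]]}}

```text
time_s: 6.48
tcp_pos: [0.4742, -0.3193, 0.2201]
ee_rot: [[0.975, -0.223, -0.001], [-0.223, -0.975, 0.001], [-0.001, -0.0, -1.0]]
wrist_force: [0.2, -0.4, -0.8]
gripper_width: 0.378
```

Emit:
{"fn": "drive_tool", "kwargs": {"series": [[0,0,0.2,0],[0,0,0.4,0],[0,0,0.6,0],[0,0,0.75,0],[0,0,0.85,0],[0,0,0.85,0]]}}

```text
time_s: 7.22
tcp_pos: [0.4742, -0.3195, 0.1177]
ee_rot: [[0.975, -0.223, -0.002], [-0.223, -0.975, 0.001], [-0.002, -0.0, -1.0]]
wrist_force: [0.3, -0.7, 0.0]
gripper_width: 0.376
```

Emit:
{"fn": "drive_tool", "kwargs": {"series": [[0,0,0.08,0],[0,0,0.165,0],[0,0,0.165,0],[0,0,0.165,0]]}}

```text
time_s: 7.72
tcp_pos: [0.4743, -0.3202, 0.0984]
ee_rot: [[0.975, -0.224, -0.0], [-0.224, -0.975, 0.0], [-0.0, -0.0, -1.0]]
wrist_force: [-0.5, 0.2, -1.5]
gripper_width: 0.381
```

```bash
python3 - <<'E'
from h import *
c=capture("scene")["color"];print(telemetry.sense()["wrist_force"])
cv2.imwrite("pics/t1.png",crop(c,70,170,240,340,3))
E
```

```text
[-0.20022906 -0.18136329 -0.01675822]
```

View pics/t1.png

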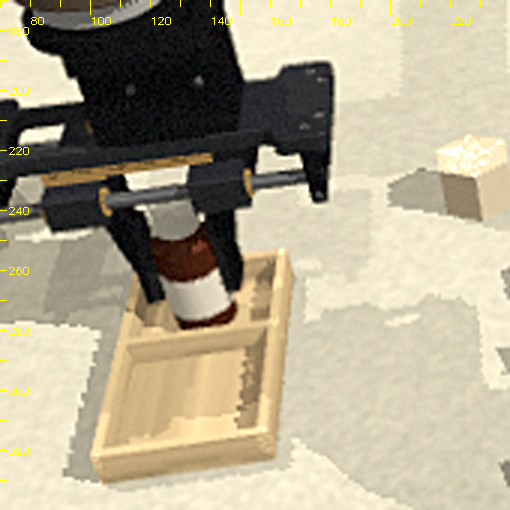

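The bottle is held over the small cell, with its base at about (140,322 in the crop), and is clear of the walls. I'll lower it 1 mm and let go.

Emit:
{"fn": "drive_tool", "kwargs": {"series": [[0,0,0.008,0],[0,0,0.008,0],[0,0,0.008,0]]}}

```text
time_s: 8.15
tcp_pos: [0.4745, -0.3202, 0.0976]
ee_rot: [[0.975, -0.224, 0.0], [-0.224, -0.975, -0.0], [0.0, 0.0, -1.0]]
wrist_force: [-0.2, -0.5, -0.8]
gripper_width: 0.381
```

Emit:
{"fn": "drive_tool", "kwargs": {"series": [[0,0,0,0],[0,0,0,0],[0,0,0,0],[0,0,0,0],[0,0,0,0]], "fingers": 87}}

```text
time_s: 8.78
tcp_pos: [0.4745, -0.3202, 0.0975]
ee_rot: [[0.975, -0.224, -0.0], [-0.224, -0.975, -0.0], [-0.0, 0.0, -1.0]]
wrist_force: [0.5, 1.2, -0.4]
gripper_width: 0.864
```

Emit:
{"fn": "drive_tool", "kwargs": {"series": [[0,0,-0.15,0],[0,0,-0.4,0],[0,0,-0.7,0],[0,0,-1.0,0]]}}

```text
time_s: 9.28
tcp_pos: [0.4743, -0.3201, 0.2186]
ee_rot: [[0.975, -0.224, -0.0], [-0.224, -0.975, 0.0], [-0.0, -0.0, -1.0]]
wrist_force: [1.7, -0.4, 0.1]
gripper_width: 1.0
```

```bash
python3 - <<'E'
import json;json.dump([.4745,-.3203,.2172,-12.94],open("cmd.json","w"))
E
python3 plan.py 60 .431,.155,.22,-13; python3 plan.py 30 .431,.155,.09,-13
```

```text
2 rows [[-0.155, -0.472, -0.003, 0.0], [-0.31, -0.945, -0.006, 0.0]]
2 rows [[-0.155, -0.472, -0.003, 0.0], [-0.31, -0.945, -0.006, 0.0]]
2 rows [[-0.155, -0.472, -0.003, 0.0], [-0.31, -0.945, -0.006, 0.0]]
2 rows [[-0.155, -0.472, -0.003, 0.0], [-0.31, -0.945, -0.006, 0.0]]
-> [  0.4311   0.1551   0.2201 -12.94  ]
3 rows [[-0.0, 0.0, 0.181, 0.0], [-0.0, 0.0, 0.361, 0.0], [-0.0, 0.0, 0.542, 0.0]]
3 rows [[-0.0, 0.0, 0.181, 0.0], [-0.0, 0.0, 0.361, 0.0], [-0.0, 0.0, 0.542, 0.0]]
-> [  0.4311   0.1551   0.09   -12.94  ]
```

Emit:
{"fn": "drive_tool", "kwargs": {"series": [[-0.1,-0.3,0,0],[-0.2,-0.65,0,0],[-0.31,-0.945,-0.006,0]]}}

```text
time_s: 9.65
tcp_pos: [0.4633, -0.2001, 0.2183]
ee_rot: [[0.975, -0.224, 0.0], [-0.224, -0.975, 0.0], [0.0, -0.0, -1.0]]
wrist_force: [0.2, 1.0, 0.4]
gripper_width: 1.002
```

Emit:
{"fn": "drive_tool", "kwargs": {"series": [[-0.155,-0.472,-0.003,0],[-0.31,-0.945,-0.006,0]]}}

```text
time_s: 9.9
tcp_pos: [0.4524, -0.081, 0.2191]
ee_rot: [[0.974, -0.225, 0.001], [-0.225, -0.974, 0.0], [0.001, -0.0, -1.0]]
wrist_force: [0.6, -0.4, 0.3]
gripper_width: 1.003
```

Emit:
{"fn": "drive_tool", "kwargs": {"series": [[-0.155,-0.472,-0.003,0],[-0.31,-0.945,-0.006,0]]}}

```text
time_s: 10.15
tcp_pos: [0.4414, 0.0382, 0.22]
ee_rot: [[0.975, -0.224, 0.001], [-0.224, -0.975, 0.0], [0.001, -0.001, -1.0]]
wrist_force: [1.4, 0.8, -0.6]
gripper_width: 1.0
```

Emit:
{"fn": "drive_tool", "kwargs": {"series": [[-0.155,-0.472,-0.003,0],[-0.25,-0.75,-0.006,0],[-0.31,-0.945,-0.006,0],[-0.31,-0.945,-0.006,0],[-0.31,-0.945,-0.006,0]]}}

```text
time_s: 10.78
tcp_pos: [0.4308, 0.1548, 0.2202]
ee_rot: [[0.975, -0.224, -0.001], [-0.224, -0.975, -0.0], [-0.0, 0.0, -1.0]]
wrist_force: [0.2, 0.1, 0.5]
gripper_width: 1.001
```

Emit:
{"fn": "drive_tool", "kwargs": {"series": [[0,0,0.25,0],[0,0,0.5,0],[0,0,0.75,0],[0,0,0.95,0],[0,0,0.95,0]]}}

```text
time_s: 11.4
tcp_pos: [0.4302, 0.1536, 0.105]
ee_rot: [[0.974, -0.226, -0.004], [-0.226, -0.974, -0.003], [-0.003, 0.004, -1.0]]
wrist_force: [-0.2, 0.5, 1.1]
gripper_width: 1.0
```

Emit:
{"fn": "drive_tool", "kwargs": {"series": [[0,0,0.07,0],[0,0,0.134,0],[0,0,0.134,0],[0,0,0.134,0]]}}

```text
time_s: 11.9
tcp_pos: [0.4312, 0.1554, 0.0906]
ee_rot: [[0.975, -0.224, 0.001], [-0.224, -0.975, 0.0], [0.0, -0.001, -1.0]]
wrist_force: [-0.1, 0.9, -0.0]
gripper_width: 1.001
```

Emit:
{"fn": "drive_tool", "kwargs": {"series": [[0,0,0,0],[0,0,0,0],[0,0,0,0],[0,0,0,0],[0,0,0,0]], "fingers": 47}}

```text
time_s: 12.52
tcp_pos: [0.431, 0.1553, 0.0903]
ee_rot: [[0.975, -0.224, 0.0], [-0.224, -0.975, 0.0], [0.0, -0.0, -1.0]]
wrist_force: [-0.4, -0.2, 0.8]
gripper_width: 0.632
```

Emit:
{"fn": "drive_tool", "kwargs": {"series": [[0,0,-0.1,0],[0,0,-0.3,0],[0,0,-0.6,0],[0,0,-0.9,0],[0,0,-1.0,0],[0,0,-1.0,0]]}}

```text
time_s: 13.28
tcp_pos: [0.4308, 0.1552, 0.2107]
ee_rot: [[0.975, -0.224, 0.001], [-0.224, -0.975, 0.001], [0.0, -0.001, -1.0]]
wrist_force: [0.7, -0.1, -1.7]
gripper_width: 0.632
```

```bash
python3 - <<'E'
import json;json.dump([.4311,.1551,.21,-12.94],open("cmd.json","w"))
E
python3 plan.py 38 .5457,-.3368,.21,-13; python3 plan.py 30 .5457,-.3368,.096,-13
python3 - <<'E'
from h import *
c=capture("scene")["color"];print(telemetry.sense()["wrist_force"])
cv2.imwrite("pics/t2.png",np.hstack([crop(c,90,190,190,335,4),crop(c,300,80,440,225,4)[:580,:400]]))
E
```

```text
4 rows [[0.116, 0.236, -0.0, 0.0], [0.231, 0.472, -0.0, 0.0], [0.347, 0.709, -0.0, 0.0], [0.462, 0.945, -0.0, 0.0]]
4 rows [[0.116, 0.236, -0.0, 0.0], [0.231, 0.472, -0.0, 0.0], [0.347, 0.709, -0.0, 0.0], [0.462, 0.945, -0.0, 0.0]]
4 rows [[0.116, 0.236, -0.0, 0.0], [0.231, 0.472, -0.0, 0.0], [0.347, 0.709, -0.0, 0.0], [0.462, 0.945, -0.0, 0.0]]
4 rows [[0.116, 0.236, -0.0, 0.0], [0.231, 0.472, -0.0, 0.0], [0.347, 0.709, -0.0, 0.0], [0.462, 0.945, -0.0, 0.0]]
-> [  0.5457  -0.3366   0.21   -12.94  ]
4 rows [[0.0, 0.0, 0.238, 0.0], [0.0, 0.0, 0.475, 0.0], [0.001, 0.001, 0.712, 0.001], [0.001, 0.001, 0.95, 0.001]]
-> [  0.5457  -0.3368   0.096  -13.0546]
[ 0.10798913  0.07418432 -1.27795825]
```

View pics/t2.png

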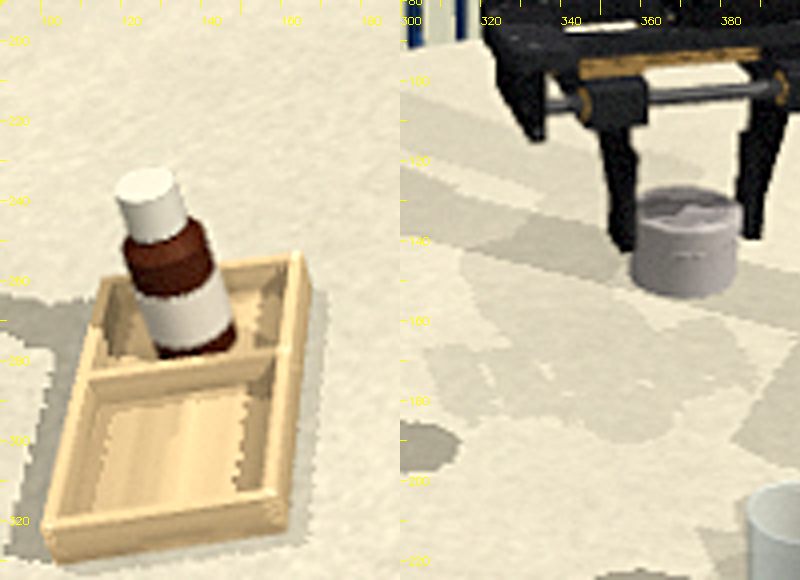

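The tall bottle stands upright in the small cell; its lean in the picture matches the vertical vanishing point. The tin is gripped level and is lifted. Next I'll place the tin.

Emit:
{"fn": "drive_tool", "kwargs": {"series": [[0.06,0.12,0,0],[0.17,0.35,0,0],[0.29,0.59,0,0],[0.4,0.82,0,0],[0.462,0.945,0,0]]}}

```text
time_s: 13.95
tcp_pos: [0.459, 0.0301, 0.2088]
ee_rot: [[0.974, -0.226, -0.004], [-0.226, -0.974, -0.001], [-0.003, 0.002, -1.0]]
wrist_force: [-0.5, 1.0, -1.4]
gripper_width: 0.634
```

Emit:
{"fn": "drive_tool", "kwargs": {"series": [[0.116,0.236,0,0],[0.231,0.472,0,0],[0.347,0.709,0,0],[0.462,0.945,0,0]]}}

```text
time_s: 14.45
tcp_pos: [0.4875, -0.0924, 0.2087]
ee_rot: [[0.974, -0.225, -0.004], [-0.225, -0.974, -0.0], [-0.003, 0.001, -1.0]]
wrist_force: [1.1, 1.0, -0.3]
gripper_width: 0.634
```

Emit:
{"fn": "drive_tool", "kwargs": {"series": [[0.116,0.236,0,0],[0.231,0.472,0,0],[0.347,0.709,0,0],[0.462,0.945,0,0]]}}

```text
time_s: 14.95
tcp_pos: [0.516, -0.2152, 0.2084]
ee_rot: [[0.974, -0.225, -0.004], [-0.225, -0.974, 0.001], [-0.004, 0.0, -1.0]]
wrist_force: [0.3, -0.2, -1.1]
gripper_width: 0.635
```

Emit:
{"fn": "drive_tool", "kwargs": {"series": [[0.116,0.236,0,0],[0.231,0.472,0,0],[0.33,0.68,0,0],[0.41,0.84,0,0],[0.462,0.945,0,0],[0.462,0.945,0,0],[0.462,0.945,0,0]]}}

```text
time_s: 15.82
tcp_pos: [0.5452, -0.336, 0.2098]
ee_rot: [[0.975, -0.224, -0.001], [-0.224, -0.975, 0.001], [-0.001, -0.0, -1.0]]
wrist_force: [0.3, 0.1, -1.1]
gripper_width: 0.632
```

Emit:
{"fn": "drive_tool", "kwargs": {"series": [[0,0,0.2,0],[0,0,0.4,0],[0,0,0.6,0],[0,0,0.78,0],[0,0,0.88,0],[0,0,0.94,0],[0,0,0.955,0],[0,0,0.955,0],[0,0,0.955,0]]}}

```text
time_s: 16.95
tcp_pos: [0.5459, -0.3366, 0.0965]
ee_rot: [[0.975, -0.224, 0.001], [-0.224, -0.975, -0.001], [0.001, 0.0, -1.0]]
wrist_force: [-0.5, -0.2, -0.9]
gripper_width: 0.638
```

```bash
python3 - <<'E'
from h import *
c=capture("scene")["color"];print(telemetry.sense()["wrist_force"])
cv2.imwrite("pics/t3.png",crop(c,70,190,200,335,4))
E
```

```text
[ 0.30100104  0.41491468 -1.69286073]
```

View pics/t3.png

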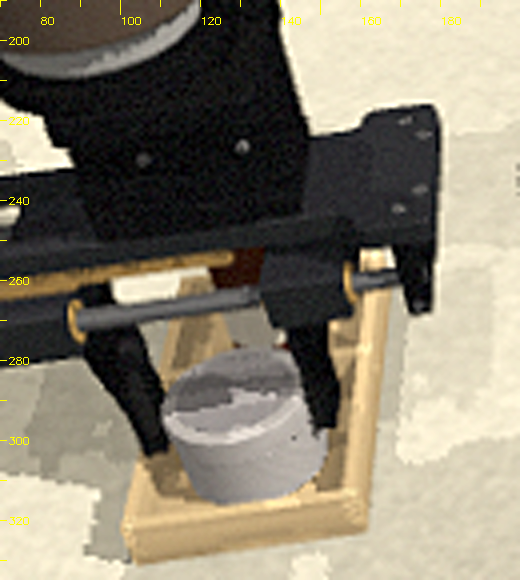

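The tin is over the large cell and inside the walls. I'll release it and move to the dropper bottle.

Emit:
{"fn": "drive_tool", "kwargs": {"series": [[0,0,0,0],[0,0,0,0],[0,0,0,0],[0,0,0,0],[0,0,0,0]], "fingers": 85}}

```text
time_s: 17.62
tcp_pos: [0.5456, -0.3365, 0.0957]
ee_rot: [[0.975, -0.224, -0.0], [-0.224, -0.975, -0.0], [-0.0, 0.0, -1.0]]
wrist_force: [0.5, -0.6, -1.7]
gripper_width: 0.972
```

Emit:
{"fn": "drive_tool", "kwargs": {"series": [[0,0,-0.15,0],[0,0,-0.4,0],[0,0,-0.7,0],[0,0,-1.0,0]]}}

```text
time_s: 18.12
tcp_pos: [0.5456, -0.3365, 0.2184]
ee_rot: [[0.975, -0.224, 0.001], [-0.224, -0.975, -0.001], [0.002, 0.0, -1.0]]
wrist_force: [0.5, -0.1, -0.4]
gripper_width: 0.976
```

```bash
python3 - <<'E'
import json;json.dump([.5457,-.3366,.2154,-12.94],open("cmd.json","w"))
E
python3 plan.py 55 .693,-.010,.2154,6.5; python3 plan.py 30 .693,-.010,.094,6.5
```

```text
3 rows [[0.065, -0.325, -0.0, -0.019], [0.131, -0.651, -0.0, -0.038], [0.196, -0.976, -0.0, -0.057]]
3 rows [[0.102, -0.316, -0.0, -0.019], [0.203, -0.631, -0.0, -0.038], [0.305, -0.947, -0.0, -0.057]]
3 rows [[0.137, -0.302, -0.0, -0.019], [0.274, -0.604, -0.0, -0.038], [0.411, -0.906, -0.0, -0.057]]
-> [ 0.693  -0.0101  0.2154  6.6552]
3 rows [[0.0, -0.0, 0.169, 0.0], [0.0, -0.0, 0.337, 0.001], [0.0, -0.0, 0.506, 0.001]]
3 rows [[0.0, -0.0, 0.169, 0.0], [0.0, -0.0, 0.337, 0.001], [0.0, -0.0, 0.506, 0.001]]
-> [ 0.693  -0.0101  0.094   6.426 ]
```

Emit:
{"fn": "drive_tool", "kwargs": {"series": [[0.05,-0.25,0,-0.019],[0.131,-0.651,0,-0.038],[0.196,-0.976,0,-0.057]], "fingers": 87}}

```text
time_s: 18.5
tcp_pos: [0.5954, -0.2264, 0.2176]
ee_rot: [[0.994, -0.11, 0.002], [-0.11, -0.994, -0.0], [0.002, 0.0, -1.0]]
wrist_force: [-0.0, -0.9, -0.3]
gripper_width: 1.001
```

Emit:
{"fn": "drive_tool", "kwargs": {"series": [[0.102,-0.316,0,-0.019],[0.203,-0.631,0,-0.038],[0.305,-0.947,0,-0.057]]}}

```text
time_s: 18.88
tcp_pos: [0.6444, -0.1175, 0.2174]
ee_rot: [[1.0, 0.004, 0.002], [0.004, -1.0, -0.0], [0.002, 0.0, -1.0]]
wrist_force: [0.7, -0.1, 0.4]
gripper_width: 1.0
```

Emit:
{"fn": "drive_tool", "kwargs": {"series": [[0.137,-0.302,0,-0.019],[0.274,-0.604,0,-0.038],[0.38,-0.8,0,-0.05],[0.411,-0.906,0,-0.057],[0.411,-0.906,0,-0.057],[0.411,-0.906,0,-0.057]]}}

```text
time_s: 19.62
tcp_pos: [0.6924, -0.011, 0.2158]
ee_rot: [[0.993, 0.115, -0.0], [0.115, -0.993, -0.0], [-0.001, 0.0, -1.0]]
wrist_force: [-0.2, -0.9, 0.2]
gripper_width: 1.0
```

Emit:
{"fn": "drive_tool", "kwargs": {"series": [[0,0,0.25,0],[0,0,0.5,0],[0,0,0.75,0],[0,0,0.93,0],[0,0,1.0,0],[0,0,1.0,0]]}}

```text
time_s: 20.38
tcp_pos: [0.6927, -0.0107, 0.0956]
ee_rot: [[0.993, 0.115, -0.001], [0.115, -0.993, -0.0], [-0.001, 0.0, -1.0]]
wrist_force: [0.1, -0.5, -0.1]
gripper_width: 0.999
```

Emit:
{"fn": "drive_tool", "kwargs": {"series": [[0,0,0.012,0],[0,0,0.012,0],[0,0,0.012,0],[0,0,0.012,0],[0,0,0.012,0],[0,0,0.012,0],[0,0,0.012,0],[0,0,0.012,0]], "fingers": 22}}

```text
time_s: 21.38
tcp_pos: [0.6928, -0.0099, 0.0942]
ee_rot: [[0.993, 0.116, -0.0], [0.116, -0.993, 0.0], [-0.0, -0.0, -1.0]]
wrist_force: [0.9, 0.3, -0.2]
gripper_width: 0.333
```

Emit:
{"fn": "drive_tool", "kwargs": {"series": [[0,0,-0.1,0],[0,0,-0.3,0],[0,0,-0.6,0],[0,0,-0.9,0],[0,0,-1.0,0],[0,0,-1.0,0]]}}

```text
time_s: 22.12
tcp_pos: [0.6928, -0.0098, 0.2149]
ee_rot: [[0.993, 0.116, 0.001], [0.116, -0.993, 0.001], [0.001, -0.001, -1.0]]
wrist_force: [-0.1, 0.5, -1.2]
gripper_width: 0.335
```

```bash
python3 - <<'E'
import json;json.dump([.693,-.0101,.214,6.655],open("cmd.json","w"))
E
python3 plan.py 38 .5107,.3002,.214,6.655; python3 plan.py 30 .5107,.3002,.103,6.655
python3 - <<'E'
from h import *
c=capture("scene")["color"];cv2.imwrite("pics/t4.png",np.hstack([crop(c,80,200,200,335,3),crop(c,290,130,430,265,3)]))
E
```

```text
4 rows [[-0.101, -0.229, -0.0, -0.0], [-0.202, -0.458, -0.0, -0.0], [-0.302, -0.686, -0.0, -0.0], [-0.403, -0.915, -0.0, -0.0]]
4 rows [[-0.101, -0.229, -0.0, -0.0], [-0.202, -0.458, -0.0, -0.0], [-0.302, -0.686, -0.0, -0.0], [-0.403, -0.915, -0.0, -0.0]]
4 rows [[-0.101, -0.229, -0.0, -0.0], [-0.202, -0.458, -0.0, -0.0], [-0.302, -0.686, -0.0, -0.0], [-0.403, -0.915, -0.0, -0.0]]
-> [0.5107 0.3003 0.214  6.655 ]
4 rows [[-0.0, 0.0, 0.231, -0.0], [-0.0, 0.0, 0.462, -0.0], [-0.0, 0.001, 0.694, -0.0], [-0.0, 0.001, 0.925, -0.0]]
-> [0.5107 0.3001 0.103  6.655 ]
```

View pics/t4.png

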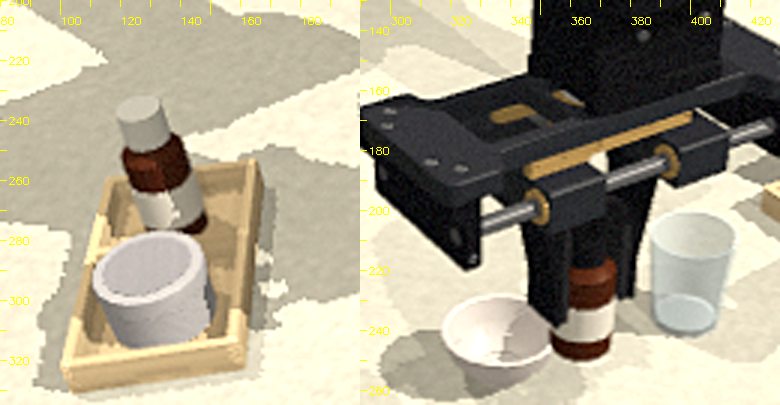

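Kit 1 is done: the tall bottle and the tin stand upright in the tray. The dropper bottle is held upright, so it goes to the board next.

Emit:
{"fn": "drive_tool", "kwargs": {"series": [[-0.05,-0.12,0,0],[-0.15,-0.34,0,0],[-0.25,-0.57,0,0],[-0.35,-0.8,0,0],[-0.403,-0.915,0,0]]}}

```text
time_s: 22.8
tcp_pos: [0.6306, 0.0952, 0.213]
ee_rot: [[0.993, 0.118, -0.002], [0.118, -0.993, -0.001], [-0.003, 0.0, -1.0]]
wrist_force: [-0.1, 0.5, 0.1]
gripper_width: 0.333
```

Emit:
{"fn": "drive_tool", "kwargs": {"series": [[-0.101,-0.229,0,0],[-0.202,-0.458,0,0],[-0.302,-0.686,0,0],[-0.403,-0.915,0,0]]}}

```text
time_s: 23.3
tcp_pos: [0.5705, 0.1977, 0.2135]
ee_rot: [[0.993, 0.116, -0.001], [0.116, -0.993, -0.001], [-0.001, 0.001, -1.0]]
wrist_force: [1.0, -0.5, -1.3]
gripper_width: 0.332
```

Emit:
{"fn": "drive_tool", "kwargs": {"series": [[-0.101,-0.229,0,0],[-0.202,-0.458,0,0],[-0.29,-0.66,0,0],[-0.36,-0.82,0,0],[-0.403,-0.915,0,0],[-0.403,-0.915,0,0],[-0.403,-0.915,0,0]]}}

```text
time_s: 24.18
tcp_pos: [0.5108, 0.3, 0.2142]
ee_rot: [[0.993, 0.115, -0.0], [0.115, -0.993, -0.0], [-0.0, 0.0, -1.0]]
wrist_force: [0.5, -0.2, -1.0]
gripper_width: 0.336
```

Emit:
{"fn": "drive_tool", "kwargs": {"series": [[0,0,0.2,0],[0,0,0.4,0],[0,0,0.6,0],[0,0,0.75,0],[0,0,0.85,0],[0,0,0.91,0],[0,0,0.925,0],[0,0,0.925,0],[0,0,0.925,0]]}}

```text
time_s: 25.3
tcp_pos: [0.5108, 0.3007, 0.1039]
ee_rot: [[0.993, 0.116, 0.001], [0.116, -0.993, 0.001], [0.001, -0.001, -1.0]]
wrist_force: [0.1, 0.4, -0.5]
gripper_width: 0.336
```

```bash
python3 - <<'E'
from h import *
c=capture("scene")["color"];print(telemetry.sense()["wrist_force"])
cv2.imwrite("pics/t5.png",crop(c,400,120,530,240,4))
E
```

```text
[ 0.64162055 -0.27162359 -0.85505161]
```

View pics/t5.png

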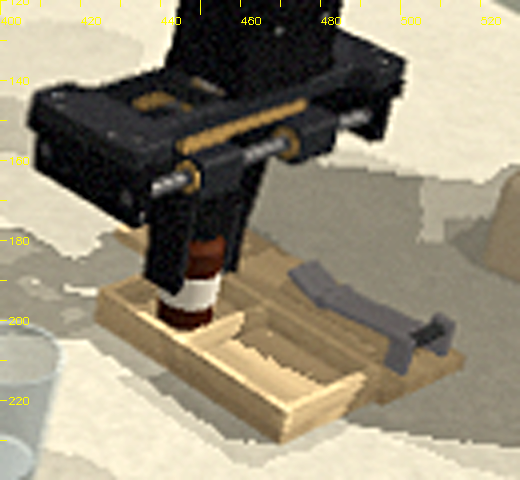

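The dropper bottle is inside the small cell. I'll lower it 1 mm, release, and go to the wax at tool yaw -10.

Emit:
{"fn": "drive_tool", "kwargs": {"series": [[0,0,0.008,0],[0,0,0.008,0],[0,0,0.008,0]]}}

```text
time_s: 25.72
tcp_pos: [0.5106, 0.3005, 0.1023]
ee_rot: [[0.993, 0.116, 0.0], [0.116, -0.993, 0.0], [0.0, -0.0, -1.0]]
wrist_force: [-0.0, -0.2, -1.2]
gripper_width: 0.335
```

Emit:
{"fn": "drive_tool", "kwargs": {"series": [[0,0,0,0],[0,0,0,0],[0,0,0,0],[0,0,0,0],[0,0,0,0]], "fingers": 70}}

```text
time_s: 26.35
tcp_pos: [0.5106, 0.3005, 0.1023]
ee_rot: [[0.993, 0.116, 0.0], [0.116, -0.993, 0.0], [0.0, -0.0, -1.0]]
wrist_force: [-0.0, 0.2, 0.0]
gripper_width: 0.773
```

Emit:
{"fn": "drive_tool", "kwargs": {"series": [[0,0,-0.15,0],[0,0,-0.4,0],[0,0,-0.7,0],[0,0,-1.0,0]]}}

```text
time_s: 26.85
tcp_pos: [0.5104, 0.3003, 0.2233]
ee_rot: [[0.993, 0.116, -0.0], [0.116, -0.993, -0.0], [-0.0, 0.0, -1.0]]
wrist_force: [1.0, 0.7, 0.3]
gripper_width: 0.805
```

```bash
python3 - <<'E'
import json;json.dump([.5107,.3003,.222,6.655],open("cmd.json","w"))
E
python3 plan.py 55 .4273,-.1477,.215,-10
```

```text
3 rows [[-0.094, 0.302, 0.005, 0.012], [-0.187, 0.605, 0.01, 0.024], [-0.281, 0.907, 0.015, 0.036]]
3 rows [[-0.072, 0.308, 0.005, 0.012], [-0.143, 0.617, 0.01, 0.024], [-0.215, 0.925, 0.015, 0.036]]
3 rows [[-0.049, 0.313, 0.005, 0.012], [-0.099, 0.625, 0.01, 0.024], [-0.148, 0.938, 0.015, 0.036]]
3 rows [[-0.027, 0.315, 0.005, 0.012], [-0.053, 0.631, 0.01, 0.024], [-0.08, 0.946, 0.015, 0.036]]
-> [ 0.4272 -0.1478  0.2148 -9.8462]
```

Emit:
{"fn": "drive_tool", "kwargs": {"series": [[-0.07,0.22,0,0.012],[-0.187,0.605,0.01,0.024],[-0.281,0.907,0.015,0.036]], "fingers": 87}}

```text
time_s: 27.22
tcp_pos: [0.489, 0.187, 0.2205]
ee_rot: [[0.999, 0.043, -0.0], [0.043, -0.999, -0.0], [-0.0, 0.0, -1.0]]
wrist_force: [-0.1, 0.2, -1.4]
gripper_width: 0.985
```

Emit:
{"fn": "drive_tool", "kwargs": {"series": [[-0.072,0.308,0.005,0.012],[-0.143,0.617,0.01,0.024],[-0.215,0.925,0.015,0.036]]}}

```text
time_s: 27.6
tcp_pos: [0.4684, 0.0752, 0.2188]
ee_rot: [[1.0, -0.028, 0.0], [-0.028, -1.0, 0.0], [0.0, -0.0, -1.0]]
wrist_force: [0.5, -0.8, -0.7]
gripper_width: 0.998
```

Emit:
{"fn": "drive_tool", "kwargs": {"series": [[-0.049,0.313,0.005,0.012],[-0.099,0.625,0.01,0.024],[-0.148,0.938,0.015,0.036]]}}

```text
time_s: 27.98
tcp_pos: [0.4476, -0.0368, 0.2171]
ee_rot: [[0.995, -0.1, 0.001], [-0.1, -0.995, 0.0], [0.001, -0.0, -1.0]]
wrist_force: [0.5, -0.3, -0.3]
gripper_width: 0.999
```

Emit:
{"fn": "drive_tool", "kwargs": {"series": [[-0.027,0.315,0.005,0.012],[-0.053,0.631,0.01,0.024],[-0.07,0.82,0.015,0.03],[-0.08,0.946,0.015,0.036],[-0.08,0.946,0.015,0.036],[-0.08,0.946,0.015,0.036]]}}

```text
time_s: 28.72
tcp_pos: [0.4272, -0.1472, 0.2151]
ee_rot: [[0.985, -0.17, 0.0], [-0.17, -0.985, 0.0], [0.0, -0.0, -1.0]]
wrist_force: [1.4, 0.4, 0.3]
gripper_width: 0.999
```

Emit:
{"fn": "drive_tool", "kwargs": {"series": [[0,0,0.25,0],[0,0,0.5,0],[0,0,0.75,0],[0,0,0.93,0],[0,0,1.0,0],[0,0,1.0,0]]}}

```text
time_s: 29.48
tcp_pos: [0.4273, -0.1472, 0.095]
ee_rot: [[0.985, -0.17, -0.001], [-0.17, -0.985, -0.0], [-0.001, 0.0, -1.0]]
wrist_force: [0.5, 0.0, 0.1]
gripper_width: 1.001
```

Emit:
{"fn": "drive_tool", "kwargs": {"series": [[0,0,0.032,0],[0,0,0.032,0],[0,0,0.032,0],[0,0,0.032,0],[0,0,0.032,0],[0,0,0.032,0],[0,0,0.032,0],[0,0,0.032,0]], "fingers": 33}}

```text
time_s: 30.48
tcp_pos: [0.4271, -0.1476, 0.0914]
ee_rot: [[0.985, -0.171, 0.0], [-0.171, -0.985, -0.0], [0.0, 0.0, -1.0]]
wrist_force: [0.0, 0.2, 1.7]
gripper_width: 0.479
```

Emit:
{"fn": "drive_tool", "kwargs": {"series": [[0,0,-0.1,0],[0,0,-0.3,0],[0,0,-0.6,0],[0,0,-0.9,0],[0,0,-1.0,0],[0,0,-1.0,0]]}}

```text
time_s: 31.22
tcp_pos: [0.4271, -0.1475, 0.2118]
ee_rot: [[0.985, -0.171, 0.002], [-0.171, -0.985, 0.0], [0.002, -0.001, -1.0]]
wrist_force: [0.6, -0.5, -0.7]
gripper_width: 0.477
```

```bash
python3 - <<'E'
import json;json.dump([.4272,-.1478,.211,-9.846],open("cmd.json","w"))
E
python3 plan.py 38 .5752,.3075,.211,6.5
python3 - <<'E'
from h import *
c=capture("scene")["color"];cv2.imwrite("pics/t6.png",np.hstack([crop(c,170,110,290,240,4),crop(c,425,130,495,260,4)]))
E
```

```text
4 rows [[0.036, -0.247, -0.0, -0.009], [0.071, -0.494, -0.0, -0.018], [0.106, -0.74, -0.0, -0.027], [0.142, -0.987, -0.0, -0.036]]
4 rows [[0.053, -0.244, -0.0, -0.009], [0.106, -0.488, -0.0, -0.018], [0.159, -0.731, -0.0, -0.027], [0.212, -0.975, -0.0, -0.036]]
4 rows [[0.07, -0.239, -0.0, -0.009], [0.141, -0.478, -0.0, -0.018], [0.211, -0.718, -0.0, -0.027], [0.282, -0.957, -0.0, -0.036]]
4 rows [[0.088, -0.234, -0.0, -0.009], [0.175, -0.467, -0.0, -0.018], [0.262, -0.7, -0.0, -0.027], [0.35, -0.934, -0.0, -0.036]]
-> [0.5753 0.3075 0.211  6.6552]
```

View pics/t6.png

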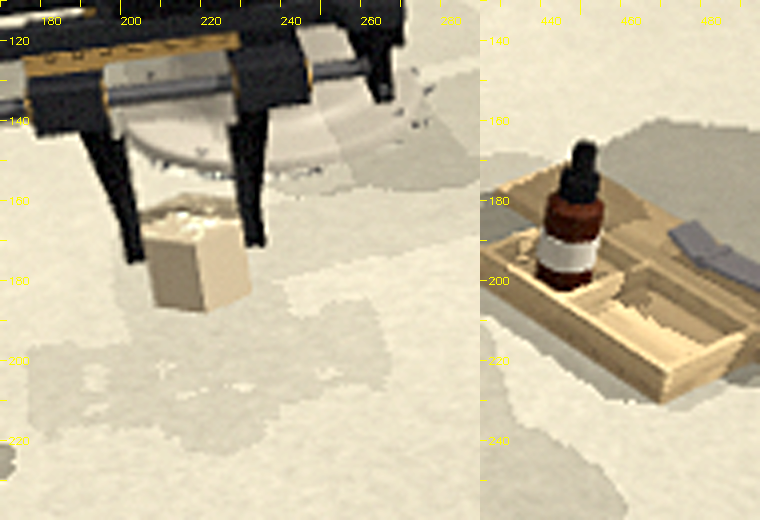

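The dropper bottle stands upright in its cell and the wax is held on its flats (41.5 mm), level. I'll carry it to the large cell.

Emit:
{"fn": "drive_tool", "kwargs": {"series": [[0.02,-0.12,0,0],[0.055,-0.36,0,-0.009],[0.09,-0.61,0,-0.018],[0.12,-0.84,0,-0.027],[0.142,-0.987,0,-0.036]]}}

```text
time_s: 31.9
tcp_pos: [0.4642, -0.0322, 0.2102]
ee_rot: [[0.995, -0.097, -0.002], [-0.097, -0.995, -0.001], [-0.002, 0.001, -1.0]]
wrist_force: [-0.2, 0.2, -0.0]
gripper_width: 0.477
```

Emit:
{"fn": "drive_tool", "kwargs": {"series": [[0.053,-0.244,0,-0.009],[0.106,-0.488,0,-0.018],[0.159,-0.731,0,-0.027],[0.212,-0.975,0,-0.036]]}}

```text
time_s: 32.4
tcp_pos: [0.501, 0.0812, 0.2104]
ee_rot: [[1.0, -0.027, -0.002], [-0.027, -1.0, -0.001], [-0.002, 0.001, -1.0]]
wrist_force: [0.6, 0.1, -0.9]
gripper_width: 0.48
```

Emit:
{"fn": "drive_tool", "kwargs": {"series": [[0.07,-0.239,0,-0.009],[0.141,-0.478,0,-0.018],[0.211,-0.718,0,-0.027],[0.282,-0.957,0,-0.036]]}}

```text
time_s: 32.9
tcp_pos: [0.538, 0.1951, 0.2102]
ee_rot: [[0.999, 0.045, -0.002], [0.045, -0.999, -0.001], [-0.002, 0.001, -1.0]]
wrist_force: [0.1, -0.2, -0.9]
gripper_width: 0.478
```

Emit:
{"fn": "drive_tool", "kwargs": {"series": [[0.088,-0.234,0,-0.009],[0.175,-0.467,0,-0.018],[0.25,-0.67,0,-0.027],[0.31,-0.83,0,-0.036],[0.35,-0.934,0,-0.036],[0.35,-0.934,0,-0.036],[0.35,-0.934,0,-0.036]]}}

```text
time_s: 33.78
tcp_pos: [0.5748, 0.3071, 0.2109]
ee_rot: [[0.993, 0.115, -0.001], [0.115, -0.993, -0.001], [-0.001, 0.001, -1.0]]
wrist_force: [0.0, -0.3, -0.9]
gripper_width: 0.479
```

Emit:
{"fn": "drive_tool", "kwargs": {"series": [[0,0,0.2,0],[0,0,0.4,0],[0,0,0.6,0],[0,0,0.75,0],[0,0,0.85,0],[0,0,0.91,0],[0,0,0.927,0],[0,0,0.927,0],[0,0,0.927,0]]}}

```text
time_s: 34.9
tcp_pos: [0.5754, 0.308, 0.1007]
ee_rot: [[0.993, 0.116, 0.001], [0.116, -0.993, 0.001], [0.001, -0.001, -1.0]]
wrist_force: [-0.3, 0.2, 0.1]
gripper_width: 0.478
```

```bash
python3 - <<'E'
from h import *
c=capture("scene")["color"];print(telemetry.sense()["wrist_force"])
cv2.imwrite("pics/t7.png",crop(c,400,110,530,240,4))
E
```

```text
[ 0.27590298  0.56744532 -0.52544085]
```

View pics/t7.png

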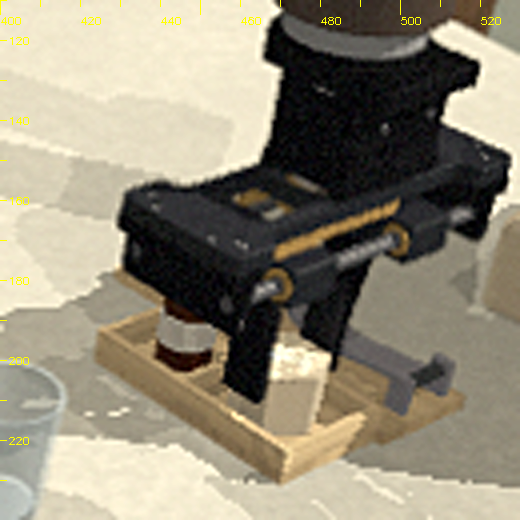

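The wax is inside the large cell. I'll release it and check the joint relation before the plaque.

Emit:
{"fn": "drive_tool", "kwargs": {"series": [[0,0,0.006,0],[0,0,0.006,0],[0,0,0.006,0]]}}

```text
time_s: 35.33
tcp_pos: [0.5751, 0.3078, 0.0994]
ee_rot: [[0.993, 0.116, 0.0], [0.116, -0.993, 0.0], [0.0, -0.0, -1.0]]
wrist_force: [-0.1, -0.2, 0.6]
gripper_width: 0.479
```

Emit:
{"fn": "drive_tool", "kwargs": {"series": [[0,0,0,0],[0,0,0,0],[0,0,0,0],[0,0,0,0],[0,0,0,0]], "fingers": 65}}

```text
time_s: 35.95
tcp_pos: [0.5751, 0.3077, 0.0993]
ee_rot: [[0.993, 0.116, 0.0], [0.116, -0.993, -0.0], [0.0, 0.0, -1.0]]
wrist_force: [0.4, -0.1, -0.1]
gripper_width: 0.74
```

Emit:
{"fn": "drive_tool", "kwargs": {"series": [[0,0,-0.15,0],[0,0,-0.4,0],[0,0,-0.7,0],[0,0,-1.0,0]]}}

```text
time_s: 36.45
tcp_pos: [0.5752, 0.3077, 0.222]
ee_rot: [[0.993, 0.116, 0.001], [0.116, -0.993, 0.001], [0.002, -0.001, -1.0]]
wrist_force: [0.1, 0.1, -0.0]
gripper_width: 0.748
```

```bash
python3 - <<'E'
import json;json.dump([.5753,.3075,.2191,6.655],open("cmd.json","w"))
from h import *
print(telemetry.sense()["joints"])
E
python3 plan.py 55 .608,-.1425,.2,-4.8
```

```text
[ 4.23340560e+01  2.76318328e+01 -1.04368148e+00  2.49933116e-02
 -6.12335431e+01  5.43260285e+01]
3 rows [[-0.014, 0.313, 0.013, 0.008], [-0.027, 0.626, 0.027, 0.017], [-0.041, 0.939, 0.04, 0.025]]
3 rows [[0.002, 0.313, 0.013, 0.008], [0.004, 0.627, 0.027, 0.017], [0.006, 0.94, 0.04, 0.025]]
3 rows [[0.018, 0.313, 0.013, 0.008], [0.035, 0.625, 0.027, 0.017], [0.053, 0.938, 0.04, 0.025]]
3 rows [[0.033, 0.312, 0.013, 0.008], [0.067, 0.623, 0.027, 0.017], [0.1, 0.935, 0.04, 0.025]]
-> [ 0.608  -0.1425  0.1999 -4.8042]
```

Emit:
{"fn": "drive_tool", "kwargs": {"series": [[-0.01,0.22,0,0.008],[-0.027,0.626,0.027,0.017],[-0.041,0.939,0.04,0.025]], "fingers": 50}}

```text
time_s: 36.83
tcp_pos: [0.5826, 0.1929, 0.2146]
ee_rot: [[0.998, 0.065, -0.001], [0.065, -0.998, -0.0], [-0.001, 0.0, -1.0]]
wrist_force: [-0.2, 1.1, -0.8]
gripper_width: 0.584
```

Emit:
{"fn": "drive_tool", "kwargs": {"series": [[0.002,0.313,0.013,0.008],[0.004,0.627,0.027,0.017],[0.006,0.94,0.04,0.025]]}}

```text
time_s: 37.2
tcp_pos: [0.5909, 0.0807, 0.2098]
ee_rot: [[1.0, 0.015, -0.001], [0.015, -1.0, -0.0], [-0.001, 0.0, -1.0]]
wrist_force: [0.3, 0.2, -0.4]
gripper_width: 0.574
```

Emit:
{"fn": "drive_tool", "kwargs": {"series": [[0.018,0.313,0.013,0.008],[0.035,0.625,0.027,0.017],[0.053,0.938,0.04,0.025]]}}

```text
time_s: 37.58
tcp_pos: [0.5989, -0.0317, 0.205]
ee_rot: [[0.999, -0.035, -0.001], [-0.035, -0.999, -0.0], [-0.001, 0.0, -1.0]]
wrist_force: [0.4, 1.3, 0.7]
gripper_width: 0.576
```

Emit:
{"fn": "drive_tool", "kwargs": {"series": [[0.033,0.312,0.013,0.008],[0.067,0.623,0.027,0.017],[0.09,0.82,0.04,0.025],[0.1,0.935,0.04,0.025],[0.1,0.935,0.04,0.025],[0.1,0.935,0.04,0.025]]}}

```text
time_s: 38.33
tcp_pos: [0.6077, -0.1416, 0.2002]
ee_rot: [[0.997, -0.083, -0.0], [-0.083, -0.997, 0.0], [-0.0, -0.0, -1.0]]
wrist_force: [0.2, -0.0, -0.2]
gripper_width: 0.578
```

Emit:
{"fn": "drive_tool", "kwargs": {"series": [[0,0,0.25,0],[0,0,0.5,0],[0,0,0.72,0],[0,0,0.88,0],[0,0,0.941,0],[0,0,0.941,0],[0,0,0.941,0]]}}

```text
time_s: 39.2
tcp_pos: [0.6085, -0.142, 0.0882]
ee_rot: [[0.997, -0.083, 0.002], [-0.083, -0.997, -0.0], [0.002, -0.0, -1.0]]
wrist_force: [0.2, 0.5, -0.0]
gripper_width: 0.572
```

Emit:
{"fn": "drive_tool", "kwargs": {"series": [[0,0,0,0],[0,0,0,0],[0,0,0,0],[0,0,0,0],[0,0,0,0],[0,0,0,0],[0,0,0,0]], "fingers": 4}}

```text
time_s: 40.08
tcp_pos: [0.6078, -0.1423, 0.0872]
ee_rot: [[0.996, -0.084, -0.0], [-0.084, -0.996, -0.0], [-0.0, 0.0, -1.0]]
wrist_force: [0.1, -1.0, 0.9]
gripper_width: 0.134
```

Emit:
{"fn": "drive_tool", "kwargs": {"series": [[0,0,-0.1,0],[0,0,-0.3,0],[0,0,-0.55,0],[0,0,-0.8,0],[0,0,-0.942,0],[0,0,-0.942,0],[0,0,-0.942,0]]}}

```text
time_s: 40.95
tcp_pos: [0.6071, -0.1421, 0.199]
ee_rot: [[0.996, -0.084, -0.002], [-0.084, -0.996, 0.0], [-0.002, -0.0, -1.0]]
wrist_force: [0.4, 0.7, -0.7]
gripper_width: 0.137
```

```bash
python3 plan.py 35 .4052,.3606,.2,-173.5
python3 - <<'E'
from h import *
c=capture("scene")["color"];cv2.imwrite("pics/t8.png",np.hstack([crop(c,190,130,330,310,3),crop(c,425,140,515,320,3)]))
E
```

```text
4 rows [[-0.102, -0.202, -0.0, 0.074], [-0.204, -0.404, -0.0, 0.147], [-0.305, -0.605, -0.0, 0.22], [-0.407, -0.807, -0.0, 0.294]]
4 rows [[-0.196, -0.112, -0.0, 0.074], [-0.393, -0.223, -0.0, 0.147], [-0.59, -0.334, -0.0, 0.22], [-0.786, -0.446, -0.0, 0.294]]
4 rows [[-0.226, 0.016, -0.0, 0.074], [-0.451, 0.032, -0.0, 0.147], [-0.676, 0.049, -0.0, 0.22], [-0.902, 0.065, -0.0, 0.294]]
4 rows [[-0.178, 0.138, -0.0, 0.074], [-0.357, 0.277, -0.0, 0.147], [-0.536, 0.416, -0.0, 0.22], [-0.714, 0.554, -0.0, 0.294]]
4 rows [[-0.072, 0.214, -0.0, 0.074], [-0.144, 0.428, -0.0, 0.147], [-0.215, 0.643, -0.0, 0.22], [-0.287, 0.857, -0.0, 0.294]]
-> [   0.4054    0.3606    0.1999 -173.2537]
```

View pics/t8.png

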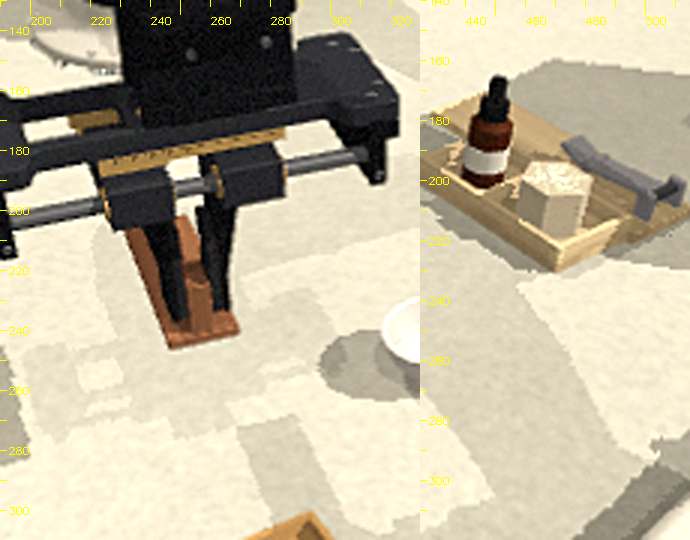

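The plaque is held by its fin and hangs level, and the wax and dropper are upright. Next is the carry with the half turn.

Emit:
{"fn": "drive_tool", "kwargs": {"series": [[-0.04,-0.08,0,0.03],[-0.13,-0.26,0,0.09],[-0.22,-0.44,0,0.16],[-0.31,-0.62,0,0.23],[-0.407,-0.807,0,0.294]]}}

```text
time_s: 41.62
tcp_pos: [0.5665, -0.0411, 0.1988]
ee_rot: [[0.78, -0.626, -0.003], [-0.626, -0.78, -0.0], [-0.002, 0.002, -1.0]]
wrist_force: [0.1, 0.7, -0.8]
gripper_width: 0.133
```

Emit:
{"fn": "drive_tool", "kwargs": {"series": [[-0.157,-0.089,0,0.059],[-0.314,-0.178,0,0.118],[-0.472,-0.268,0,0.176],[-0.629,-0.357,0,0.235],[-0.786,-0.446,0,0.294]]}}

```text
time_s: 42.25
tcp_pos: [0.526, 0.0594, 0.1989]
ee_rot: [[0.302, -0.953, -0.003], [-0.953, -0.302, -0.001], [0.0, 0.003, -1.0]]
wrist_force: [0.2, 0.0, -0.8]
gripper_width: 0.135
```

Emit:
{"fn": "drive_tool", "kwargs": {"series": [[-0.18,0.013,0,0.059],[-0.36,0.026,0,0.118],[-0.541,0.039,0,0.176],[-0.722,0.052,0,0.235],[-0.902,0.065,0,0.294]]}}

```text
time_s: 42.88
tcp_pos: [0.4854, 0.1599, 0.199]
ee_rot: [[-0.277, -0.961, -0.002], [-0.961, 0.277, -0.002], [0.002, 0.002, -1.0]]
wrist_force: [1.1, -0.3, -1.0]
gripper_width: 0.138
```

Emit:
{"fn": "drive_tool", "kwargs": {"series": [[-0.143,0.111,0,0.059],[-0.286,0.222,0,0.118],[-0.428,0.332,0,0.176],[-0.571,0.443,0,0.235],[-0.714,0.554,0,0.294]]}}

```text
time_s: 43.5
tcp_pos: [0.445, 0.2605, 0.199]
ee_rot: [[-0.764, -0.646, -0.002], [-0.646, 0.764, -0.002], [0.003, -0.0, -1.0]]
wrist_force: [0.8, -0.0, 0.4]
gripper_width: 0.137
```

Emit:
{"fn": "drive_tool", "kwargs": {"series": [[-0.057,0.171,0,0.059],[-0.115,0.343,0,0.118],[-0.172,0.514,0,0.176],[-0.23,0.686,0,0.235],[-0.27,0.8,0,0.275],[-0.287,0.857,0,0.294],[-0.287,0.857,0,0.295],[-0.287,0.857,0,0.295],[-0.287,0.857,0,0.295]]}}

```text
time_s: 44.62
tcp_pos: [0.4053, 0.3603, 0.1999]
ee_rot: [[-0.993, -0.115, -0.0], [-0.115, 0.993, -0.001], [0.0, -0.001, -1.0]]
wrist_force: [0.4, -0.2, -0.3]
gripper_width: 0.137
```

Emit:
{"fn": "drive_tool", "kwargs": {"series": [[0,0,0.2,0],[0,0,0.4,0],[0,0,0.55,0],[0,0,0.68,0],[0,0,0.76,0],[0,0,0.8,0],[0,0,0.8,0],[0,0,0.8,0]]}}

```text
time_s: 45.62
tcp_pos: [0.4054, 0.3611, 0.1048]
ee_rot: [[-0.993, -0.116, 0.001], [-0.116, 0.993, 0.001], [-0.001, 0.001, -1.0]]
wrist_force: [-0.3, 1.5, 0.1]
gripper_width: 0.134
```

```bash
python3 - <<'E'
from h import *
c=capture("scene")["color"];t=capture("top")["color"]
s=telemetry.sense();print(s["wrist_force"],s["tcp_pos"],s["joints"])
cv2.imwrite("pics/t9.png",np.hstack([crop(c,400,90,530,220,4)[:520],cv2.resize(crop(t,110,210,204,340,4),None,fx=1,fy=1)[:520,:280]]))
E
```

```text
[ 0.23214152 -0.80972137  0.04728505] [0.40536522 0.36106891 0.10476077] [ 5.88138535e+01  2.62974585e+01 -2.42140477e+01  6.44972271e-03
 -3.94202060e+01 -1.42177803e+02]
```

View pics/t9.png

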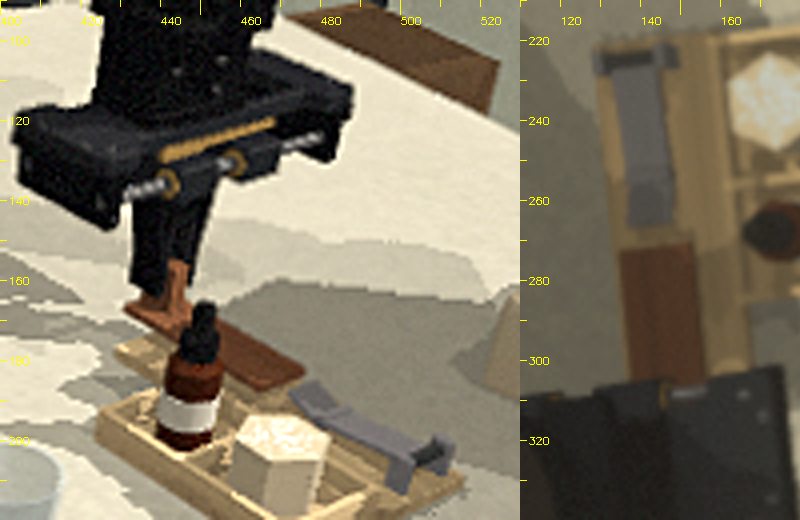

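The plaque is over the lane, with its front at (135–153, 271) just short of the arm's lip at y≈266. A numeric check of lateral offset and heading comes next.

```bash
python3 - <<'E'
from h import *
np.set_printoptions(precision=4,suppress=True)
c=capture("top")
P=plane(c,np.array([(135,271.2),(153,270.2),(136.5,305),(156.5,305)])-.4,.0238)[:,:2]
a=np.radians(6.54);R=np.array([[np.cos(a),np.sin(a)],[-np.sin(a),np.cos(a)]])
print(((P-[.516,.333])@R.T)*1000)
im=c["color"];h=cv2.cvtColor(im,cv2.COLOR_BGR2HSV);m=((h[...,0]<14)&(h[...,1]>110)).astype(np.uint8);m[:,:115]=0;m[:265]=0;m[304:]=0;m[:,165:]=0
k=max(cv2.findContours(m,0,cv2.CHAIN_APPROX_NONE)[0],key=cv2.contourArea)
q=((plane(c,k[:,0].astype(float),.0238)[:,:2]-[.516,.333])@R.T)*1000
for x in(-20,-30,-40,-50,-60):
    s=q[abs(q[:,0]-x)<3];print(x,s[:,1].min(),s[:,1].max())
# lane edges: wood lane -> board outer +y edge at z .008 at rows
print(((plane(c,[(131.5,250),(135.5,300)],.008)[:,:2]-[.516,.333])@R.T)*1000)
E
```

```text
[[ -2.8841  55.7282]
 [ -5.2995  20.0744]
 [-69.597   59.1042]
 [-74.4533  19.8966]]
-20 22.461498957543956 54.71318595435907
-30 21.65341037059553 55.46591974105705
-40 22.424522818076756 54.62648408767867
-50 21.80317120967068 55.56008909436849
-60 22.37738088102585 56.30396007740746
[[ 40.5213  64.7158]
 [-60.7841  66.3064]]
```

Emit:
{"fn": "drive_tool", "kwargs": {"series": [[0,0.008,0.03,0],[0,0.008,0.06,0],[0,0.008,0.071,0],[0,0.008,0.071,0],[0,0.008,0.071,0]]}}

```text
time_s: 46.4
tcp_pos: [0.4051, 0.3618, 0.0957]
ee_rot: [[-0.993, -0.116, -0.0], [-0.116, 0.993, -0.0], [0.0, -0.0, -1.0]]
wrist_force: [-0.5, -0.2, -0.8]
gripper_width: 0.138
```

Emit:
{"fn": "drive_tool", "kwargs": {"series": [[-0.03,0,0,0],[-0.06,0,0,0],[-0.09,0,0,0],[-0.12,0,0,0],[-0.15,0,0,0],[-0.18,0,0,0],[-0.21,0,0,0],[-0.24,0,0,0],[-0.24,0,0,0]]}}

```text
time_s: 47.52
tcp_pos: [0.4339, 0.3651, 0.0956]
ee_rot: [[-0.993, -0.115, -0.0], [-0.115, 0.993, -0.0], [0.0, -0.0, -1.0]]
wrist_force: [0.0, 0.4, -0.1]
gripper_width: 0.136
```

```bash
python3 - <<'E'
from h import *
c=capture("scene")["color"];s=telemetry.sense();print(s["wrist_force"],s["moment"],s["tcp_pos"])
cv2.imwrite("pics/t10.png",crop(c,400,110,530,240,4))
E
```

```text
[0.86634476 0.41899376 0.59928695] [ 0.08663097 -0.13997161  0.00627045] [0.43378074 0.3649712  0.09561835]
```

View pics/t10.png

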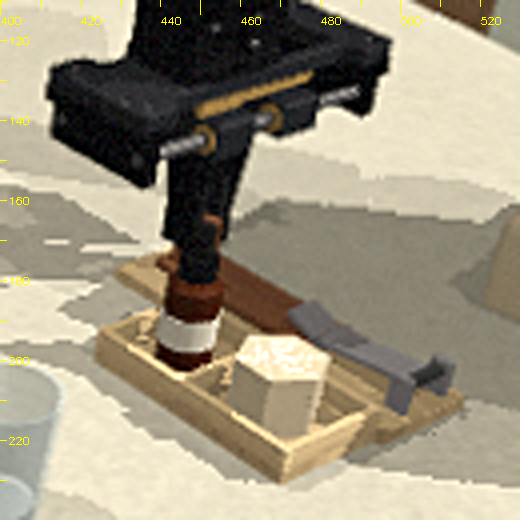

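The front is under the lip and the gripper is clear of the dropper. I'll continue sliding.

Emit:
{"fn": "drive_tool", "kwargs": {"series": [[-0.03,0,0,0],[-0.06,0,0,0],[-0.09,0,0,0],[-0.12,0,0,0],[-0.15,0,0,0],[-0.17,0,0,0],[-0.17,0,0,0]]}}

```text
time_s: 48.45
tcp_pos: [0.4544, 0.3675, 0.0956]
ee_rot: [[-0.993, -0.115, 0.001], [-0.115, 0.993, 0.0], [-0.001, 0.0, -1.0]]
wrist_force: [-0.5, -0.2, -2.2]
gripper_width: 0.136
```

Emit:
{"fn": "drive_tool", "kwargs": {"series": [[-0.03,0,0,0],[-0.06,0,0,0],[-0.09,0,0,0],[-0.12,0,0,0],[-0.15,0,0,0],[-0.18,0,0,0],[-0.18,0,0,0],[-0.18,0,0,0]]}}

```text
time_s: 49.45
tcp_pos: [0.4759, 0.3701, 0.0958]
ee_rot: [[-0.993, -0.116, 0.001], [-0.116, 0.993, 0.001], [-0.001, 0.0, -1.0]]
wrist_force: [1.1, 0.1, -0.6]
gripper_width: 0.132
```

```bash
python3 - <<'E'
from h import *
c=capture("scene")["color"];s=telemetry.sense();print(s["wrist_force"],s["moment"],s["tcp_pos"])
cv2.imwrite("pics/t11.png",crop(c,400,110,530,240,4))
E
```

```text
[ 1.26992532 -1.18424301 -2.38927948] [-0.03244983 -0.2825052  -0.04768839] [0.47582847 0.37008334 0.09585582]
```

Emit:
{"fn": "drive_tool", "kwargs": {"series": [[0,0,0.004,0],[0,0,0.004,0],[0,0,0.004,0]]}}

```text
time_s: 49.88
tcp_pos: [0.4756, 0.3702, 0.0954]
ee_rot: [[-0.993, -0.116, 0.001], [-0.116, 0.993, 0.001], [-0.001, 0.0, -1.0]]
wrist_force: [1.4, 0.5, -2.6]
gripper_width: 0.137
```

Emit:
{"fn": "drive_tool", "kwargs": {"series": [[0,0,0,0],[0,0,0,0],[0,0,0,0],[0,0,0,0],[0,0,0,0]], "fingers": 36}}

```text
time_s: 50.5
tcp_pos: [0.4754, 0.3699, 0.0953]
ee_rot: [[-0.993, -0.116, 0.0], [-0.116, 0.993, 0.0], [-0.0, 0.0, -1.0]]
wrist_force: [-0.4, -0.8, -0.3]
gripper_width: 0.407
```

Emit:
{"fn": "drive_tool", "kwargs": {"series": [[0,0,-0.1,0],[0,0,-0.3,0],[0,0,-0.6,0],[0,0,-0.9,0],[0,0,-1.0,0]]}}

```text
time_s: 51.12
tcp_pos: [0.4762, 0.3707, 0.2187]
ee_rot: [[-0.993, -0.116, 0.004], [-0.116, 0.993, 0.004], [-0.004, 0.004, -1.0]]
wrist_force: [0.4, -0.6, -0.6]
gripper_width: 0.419
```

Emit:
{"fn": "drive_tool", "kwargs": {"series": [[0.3,0,-0.2,0],[0.6,0,-0.4,0],[0.9,0.2,-0.6,0],[0.95,0.5,-0.6,0],[0.95,0.9,-0.6,0],[0.95,0.9,-0.6,0]]}}

```text
time_s: 51.88
tcp_pos: [0.3488, 0.4662, 0.286]
ee_rot: [[-0.993, -0.118, -0.001], [-0.118, 0.993, -0.001], [0.001, -0.001, -1.0]]
wrist_force: [-0.3, -0.4, -0.0]
gripper_width: 0.415
```

```bash
cat > chk.py <<'E'
from h import *
np.set_printoptions(precision=1,suppress=True)
c=capture("top");s=capture("scene");a=np.radians(6.54);R=np.array([[np.cos(a),np.sin(a)],[-np.sin(a),np.cos(a)]])
B=lambda P:((P[:,:2]-[.516,.333])@R.T)*1000
for nm,cam,box in(("top",c,(115,200,165,340)),("scene",s,(425,140,525,230))):
    h=cv2.cvtColor(cam["color"],cv2.COLOR_BGR2HSV);m=np.zeros(h.shape[:2],np.uint8);x0,y0,x1,y1=box
    m[y0:y1,x0:x1]=((h[...,0]<13)&(h[...,1]>110)&(h[...,2]>25))[y0:y1,x0:x1]
    n,l,st,ce=cv2.connectedComponentsWithStats(m)
    for i in range(1,n):
        if st[i,4]<15: continue
        ys,xs=np.where(l==i);q=B(plane(cam,np.c_[xs,ys].astype(float),.014))
        print(nm,"area",st[i,4],"px",st[i,:4],"board x",q[:,0].min(),q[:,0].max(),"y",q[:,1].min(),q[:,1].max())
        if nm=="top":
            for x in range(-40,75,10):
                k=q[abs(q[:,0]-x)<2.5]
                if len(k):print(x,k[:,1].min(),k[:,1].max(),len(k))
print(telemetry.sense()["wrist_force"],telemetry.sense()["tcp_pos"])
cv2.imwrite("pics/f_top.png",c["color"]);cv2.imwrite("pics/f_scene.png",s["color"])
E
python3 chk.py
```

```text
top area 32 px [147 240   5  13] board x 31.126144757457112 55.477139871758624 y 22.95932712865279 30.557249157550427
30 23.55848520260292 27.555033855705172 3
40 24.558806196149327 30.557249157550427 8
50 23.556848896730298 29.95900619624264 8
top area 237 px [137 257  18  34] board x -42.700027916432134 21.353038997627984 y 22.52146129799502 55.13850872895414
-40 24.477148914703506 54.6753589036364 20
-30 25.49142843730814 53.9139601710232 19
-20 22.52146129799502 54.94736243371368 29
-10 23.53066468422087 53.98911904075855 23
0 26.532884251309508 54.82567258262132 28
10 25.743208785402448 31.728640972109513 5
20 26.550861489136825 28.745743571619688 2
scene area 345 px [441 169  39  28] board x -76.5487105240126 28.873916959679963 y -11.764853784193011 88.26483521731494
scene area 55 px [481 197  14  10] board x 33.99300080579819 67.40290069451461 y 17.33696925694786 37.21633528718175
scene area 22 px [445 198   8   4] board x -4.486721715156346 8.086488383274512 y -41.6407581213375 -24.14976791427584
[-0.1 -0.3 -0.6] [0.3 0.5 0.3]
```

```bash
python3 - <<'E'
from h import *
a=cv2.imread("pics/top0.png",0);b=cv2.imread("pics/f_top.png",0)
for n,(x0,y0,x1,y1) in dict(beaker=(240,222,270,252),bowl=(305,220,343,258)).items():
    r_=cv2.matchTemplate(b[y0-8:y1+8,x0-8:x1+8],a[y0:y1,x0:x1],cv2.TM_CCOEFF_NORMED);_,v,_,l=cv2.minMaxLoc(r_);print(n,v,l,"(8,8 = unmoved)")
c=capture("top");h=cv2.cvtColor(c["color"],cv2.COLOR_BGR2HSV);V=h[...,2];S=h[...,1]
def fr(P,o,ang):
    t=np.radians(ang);return np.round(np.array([[np.cos(t),np.sin(t)],[-np.sin(t),np.cos(t)]])@(P[:2]-o)*1000,1)
def big(m,box,z):
    x0,y0,x1,y1=box;w=np.zeros(m.shape,np.uint8);w[y0:y1,x0:x1]=m[y0:y1,x0:x1]
    k=max(cv2.findContours(w,0,1)[0],key=cv2.contourArea);M=cv2.moments(k);return plane(c,[(M["m10"]/M["m00"],M["m01"]/M["m00"])],z)[0],cv2.contourArea(k)
for n,m,box,z,o,an in(("tall",(S<47)&(V>105),(470,262,520,302),.09,[.515,-.3297],-13.05),("tin",S<45,(480,222,525,268),.041,[.515,-.3297],-13.05),("wax",(S<75)&(V>110),(160,215,195,255),.042,[.516,.333],6.54),("bulb",V<40,(160,255,195,285),.06,[.516,.333],6.54)):
    P,A=big(m,box,z);print(n,fr(P,np.array(o),an),A)
E
```

```text
beaker 0.9982484579086304 (8, 8) (8,8 = unmoved)
bowl 0.9990812540054321 (8, 8) (8,8 = unmoved)
tall [-40.6   0.7] 86.0
tin [31.6  2.5] 651.0
wax [ 57.3 -33.1] 267.5
bulb [ -8.9 -35.9] 132.5
```

Every piece is where it should be: tall is expected at (-41.5, 0), tin at (31.5, 0), wax at (56, -32) and dropper at (-9, -32). I'm handing in.

```bash
python3 -c "
from station import order
print(order.finish_job())"
```

```text
the job is handed in; nothing more can be done
None
```

Both kits are made up, in the order asked, and the job was handed in at about 52 s of the 138 s allowed.

- **Pieces in the cells:** In the last top view the tall bottle, tin, wax block and dropper bottle were each within about 4 mm of their cell centres. They looked upright in the scene pictures taken earlier in the run.
- **Plaque:** Its front is at about x = 67 mm on the board, roughly 37 mm past the pressing bar. The middle is at about y = 39 mm and it lies straight. Colour masks from both cameras agreed on the front position.
- **Beaker and bowl:** Image matching showed neither had moved.
- **Forces:** Wrist force readings stayed under 3 N, and the arm was clear of everything when I handed in.

**Not checked by eye:** The viewer's limit of 16 pictures ran out during the final slide. The plaque's end position and its release were checked only by masks and force and moment readings. That it lies flat under the arm is inferred from those, not seen.

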